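# Reset the gap lever of a bench sheeter and pin it

## Task

The next sheet of sugar paste is to be rolled at the sheeter's second-thinnest setting: swing the gap lever on the sloping deck until its eye stands over the second index hole from the thin end (the right-hand end seen from the robot, where the engraved wedge tapers to its point), then take the locking pin with the round knob from its parking hole and push it fully home through the lever's eye and that index hole. Let go of everything, and leave the T-handled scraper pin and all the other things on the bench where they are.

Things in the scene. Friction and masses are not known exactly. Their poses are not given: they have to be found in the camera images.
- sheeter: Bench sheeter for sugar paste, fixed. White gear housing, 200 mm wide (y -100 to 100), 186 mm deep (x -96 to 90), carries the controls; rollers and steel slides reach 395 mm to its left. Origin on the bench under the lever's pivot; x away from the robot side, y left, z up. Roller cover 209 mm high; infeed slide at z = 138 mm reaches x = -168 mm, from y = 105 mm on.
- park_left (a point): Mouth of the left parking hole (9.5 mm, upright) in the housing's flat ledge behind the deck, 200 mm above the bench, at x 50, y 65 mm of the sheeter. The ledge spans x 19 to 89 mm. One hole holds the locking pin, the other the scraper pin. Axes as the sheeter.
- park_right (a point): Mouth of the right parking hole, at x 50, y -65 mm of the sheeter, otherwise as park_left.
- index_plate: Steel index plate, the sloping deck of the sheeter, 8 mm thick, 134 by 200 mm. Origin on its face at the lever's pivot, 186 mm above the bench; x up the slope (away from the robot), y left, z out of the face, 30 deg from vertical, leaning to the robot. Five 10 mm through holes on an 80 mm arc below the pivot, 20 deg apart. Black engraved wedge beside them: broad left, pointed right (thin).
- index_hole4 (a point): Mouth of the index hole asked for, on the plate's face: the second from the right seen from the robot, 20 deg right of straight downhill. 10 mm in diameter, 8 mm deep, more than 15 mm of free space below a pin that is home. Axes as the index plate.
- gap_lever (a joint): Angle of the gap lever about the plate's z, rad. 0: it points straight down the slope, to the robot; growing values carry its grip to the right (-y of the plate). At +0.349 its eye is exactly over index_hole4. Travel -0.78 to 0.78. Friction about 0.3 N m (2.5 N at the grip); it stays where it is left.
- lever_grip (a point): Middle of the lever's black round grip, square to the plate, 132 mm from the pivot, 23 mm in diameter, 44 mm long (22 mm above and below this point), standing on the lever. The lever is a flat bar 26 mm wide whose top lies 9 mm above the plate; its hub at the pivot is 34 mm wide, 21 mm high. Axes turn with the lever: x from grip to pivot, z out of the plate.
- lever_eye (a point): Centre of the lever's eye, a 10 mm through hole, on the lever's top face, 80 mm from the pivot. The bar is 8 mm thick and lies 1 mm above the plate. Axes as lever_grip.
- lock_pin: Locking pin, loose, about 80 g: steel stem 8 mm thick, 38 mm long, last 10 mm tapered to 4 mm; round black knob, 33 mm high, 24 mm wide, with an 18 mm collar at its foot. Origin on the axis at the shoulder under the knob; z up through the knob. Starts upright in a parking hole. Fully home the shoulder rests on the lever and the tip is 29 mm below the plate's face.
- pin_tip (a point): Tip of the locking pin's stem, 38 mm below its shoulder. Axes as the pin.
- scraper_pin: The scraper's pin, to be left alone: steel, the same stem, with a T handle (cross bar 46 mm long, 12 mm thick, its middle 22 mm above the shoulder). Origin as the locking pin. Stands in the other parking hole, 130 mm from the locking pin.
- cutter: Steel ring cutter, 64 mm wide, 35 mm high, standing on the sheeter's infeed slide. Origin: centre of its underside. Leave alone.
- cake: Red covered cake, 156 mm wide, 111 mm high, on a white 210 mm board, to the right. Origin: centre of the underside. Leave alone.
- mould: Brown-red silicone mould tray, 260 by 170 mm, with pink balls, 51 mm high, at the right front. Origin: centre of the underside. Leave alone.
- tub: White lidded tub, 162 by 192 mm, 165 mm high, at the left. Origin: centre of the underside. Leave alone.
- cake_ring: Steel cake ring, 170 mm wide, 60 mm high, to the right of the sheeter. Origin: centre of the underside. Leave alone.
- smoother: White paste smoother, a 150 by 80 mm plate with a rib handle, 36 mm high, on the bench in front of the sheeter. Origin: centre of the underside. Leave alone.
- spatula: Flat steel spatula with a black handle, 280 mm long, lying flat on the bench at the left front, in front of the sheeter. Leave alone.

How it is judged:
On the way, in this order (a step that is already met when the one before it is completed fails the run):
1. the gap lever stands with its eye over the second hole from the thin end (value of joint gap_lever between 0.289 and 0.409 rad), for 0.2 s.
2. the locking pin is through the lever's eye and that hole, fully home (x of pin_tip in the frame of index_hole4 between -0.008 and 0.008 m and y of pin_tip in the frame of index_hole4 between -0.008 and 0.008 m and z of pin_tip in the frame of index_hole4 below -0.023 m and angle between the z axis of lock_pin and the z axis of index_plate, either way round below 0.25 rad), for 0.2 s.
At the end, for the whole second after the job is handed in: The lever stands at +0.349 rad (within 0.06), the locking pin's stem is through the eye and index_hole4 (tip at least 23 of the full 29 mm below the plate's face and within 8 mm of the hole's axis each way, pin within 0.25 rad of square to the plate), pin and lever at rest, nothing held (all of step 1 and all of step 2 and linear speed of lock_pin below 0.02 m/s and velocity of joint gap_lever between -0.05 and 0.05 rad/s); the robot touches nothing.
It fails at once if the scraper pin is pulled or knocked by more than 12 mm (distance of scraper_pin from where it was at the start of the episode above 0.012 m).
It fails at once if another thing on the bench is shoved by more than 25 mm (distance of any of cutter, cake, mould, tub, cake_ring, smoother, spatula from where it was at the start of the episode above 0.025 m).
It also fails if it takes over 54 s, if anything falls off the work surface, if the arm or the gripper's body presses on something with over 40 N, if the wrist force passes 120 N, or if a joint passes its speed limit or range.

## Robot

A 7-joint arm with a two-finger parallel gripper is mounted at the origin on the work surface. World frame = base frame: x ahead of the robot, y to its left, z up, the work surface at z = 0. Lengths are in m, angles in rad, forces in N, time in s.
With the tool pointing down it reaches from about 0.4 to 0.85 m from the base axis. Payload 10.4 kg.
Tool frame: the origin (TCP) lies on the centre line of the jaws, within the pads' length; the fingertips stand 22 mm ahead of it and the grasp point (between the pads) lies 3 mm ahead of it; z points along the fingers, y is the line along which they close (so a half turn about z gives the same grasp; the last joint's range is limited). The gripper opens to 87 mm and grips with 3 to 60 N. Pads are 19 mm wide; open, the fingers measure 117 mm over their backs; the gripper's body (75 mm by 190 mm) begins 51 mm behind the grasp point.
Start: joints at [1.081, 0.332, -0.065, 1.46, 0.022, 1.35, -0.088], TCP at [0.281, -0.558, 0.245] pointing down, gripper open.
Joint ranges: [-2.6, 2.6], [-0.5, 2.12], [-1.47, 1.34], [0.16, 2.42], [-1.27, 4.41], [0.06, 2.06], [-2.6, 2.6]. Speed limits (rad/s): [2.22, 2.22, 2.79, 2.79, 3.14, 3.14, 3.14].

## Interface

Orientations are given as a unit quaternion [x, y, z, w].
In Python, from bench import r gives the robot as it stands.
- The arm moves only by the shell command python3 jog.py [FORCE], which reads ROWS from standard input. ROWS is a JSON list that holds a single list of rows (three levels of brackets), with 1 to 12 rows, each of 5 numbers: dx, dy, dz in m, then a turn about the tool's z in rad, then the finger opening in m; each row is the pose to reach, as a shift and turn from the pose commanded when the command began, along the tool's axes at that moment; what a row does not reach only later rows make up. A row lasts 1/10 s, in which the tool goes at most 0.05 m and 0.15 rad, less where a joint would pass 70% of its speed; a pose out of reach is approached as far as the arm can. The fingers move at their own pace and stop on an object; FORCE is the grip in N (left out, the last holds). Time passes only in rows, so rows that do not move let the fingers close. It prints the time, the measured TCP pose, the force, the opening and the grip force at its end. Input that does not fit is refused with a message, and nothing moves.
- r.read_state(): the state, without advancing time (a new reading comes with each control period).
- r.camera(name): name is "side" or "top" or "wrist"; returns a dict with "img" (480x640x3 uint8, red, green, blue), "fx", "fy", "cx", "cy" (pixels), "pose" (4x4, takes a point from camera to world coordinates). Camera axes: x right, y down, z forward; pixel columns grow to the right and rows downward; lengths in m; the calibration is good to about 2 mm. The wrist camera is an equidistant fisheye: a pixel r from the principal point sees the ray r / f radians off the axis. A picture is of the moment at which its call begins. There is no depth.
- r.close_job(): hands the job in; it is judged then, once.
The state is a dict: "time": time; "joint_positions": joint angles; "joint_vel": joint speeds; "joint_torque": joint torques, N m; "ee_pos": TCP position; "eef_rot": TCP orientation; "ft_force": force on the tool from outside, world axes, zero at the start; "torque": the same for the moment, N m; "width": finger opening in m; "grip_force": force on a finger pad.
Only numpy, scipy, OpenCV 4.12 (cv2) and the standard library are available. Lean on these libraries where they do the work, as an engineer would, in place of code of your own. Each camera call takes 0.05 s, during which the arm holds its last target. There are 200 camera calls.

## Working session

There is one attempt and no reset: what is moved stays moved. The work goes in short steps, Python scripts to look and compute and a shell command to move; the robot and the scene stay as the last step left them, time stands still between calls to the robot, and variables do not carry over. Pictures are saved under pics/ and viewed, at most 10 in all, crops included, and the job is handed in when it is done.

```bash
ls; mkdir -p pics
cat > h.py <<'E'
import numpy as np,cv2
from bench import r
from scipy.spatial.transform import Rotation as R
def snap(n,f):
    c=r.camera(n); cv2.imwrite('pics/'+f,c['img'][:,:,::-1]); np.savez('pics/'+f+'.npz',**{k:np.array(v) for k,v in c.items()}); return c
E
python3 - <<'E'
from h import *
for n in ['side','top']:
    c=snap(n,n+'0.png'); print(n,c['fx'],c['fy'],c['cx'],c['cy'],np.round(c['pose'],3).tolist())
s=r.read_state();print(s['time'],s['ee_pos'],s['eef_rot'],s['width'])
E
```

```text
bench.py
jog.py
pics
side 495.53017851158944 495.53017851158944 328.85326271851625 241.88192815857832 [[-0.961, -0.215, 0.175, 0.279], [-0.277, 0.73, -0.624, 0.915], [0.007, -0.648, -0.761, 1.207], [0.0, 0.0, 0.0, 1.0]]
top 610.8645221659064 610.8645221659064 318.7659267872222 232.71228049853468 [[0.003, -0.995, 0.104, 0.37], [-1.0, -0.002, 0.002, 0.063], [-0.002, -0.104, -0.995, 1.659], [0.0, 0.0, 0.0, 1.0]]
0.1 [ 0.28111825 -0.55785202  0.2438562 ] [ 9.72881744e-01  2.31302218e-01 -1.77868225e-04 -6.03823477e-04] 0.08688175899366897
```

View pics/top0.png

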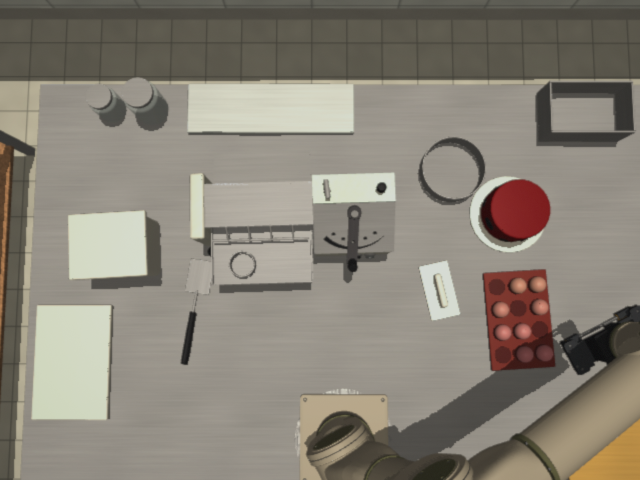

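View pics/side0.png

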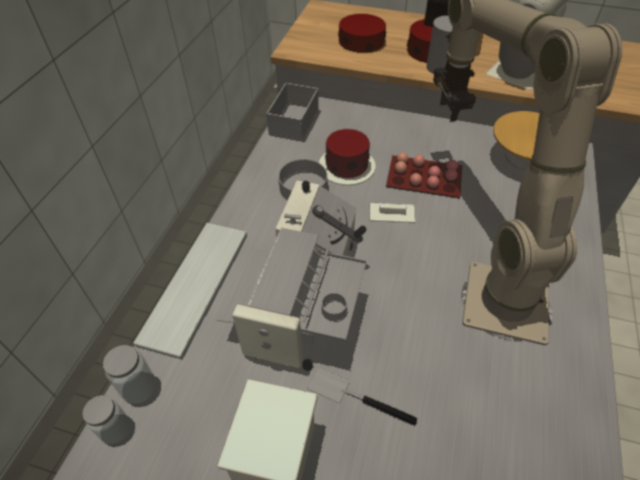

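Top view: the locking pin's knob is at about (381,188) in the right parking hole, the T pin at (326,188) in the left one. The lever's hub is at (353,212) and its grip at (352,265). I'll enlarge to measure.

Run:
```python
from h import *
a=cv2.imread('pics/top0.png')[160:280,300:410]; a=cv2.resize(a,None,fx=5,fy=5,interpolation=cv2.INTER_CUBIC)
b=cv2.imread('pics/side0.png')[170:270,265:395]; b=cv2.resize(b,None,fx=6,fy=6,interpolation=cv2.INTER_CUBIC)
cv2.imwrite('pics/topc.png',a);cv2.imwrite('pics/sidec.png',b)
```

```text
(no output)
```

View pics/topc.png

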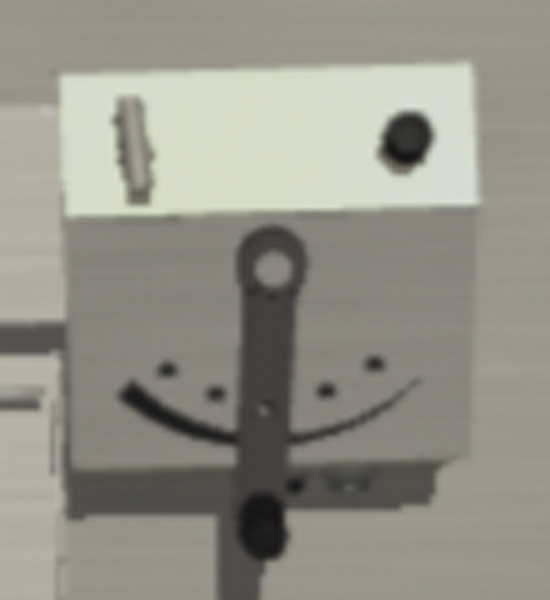

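View pics/sidec.png

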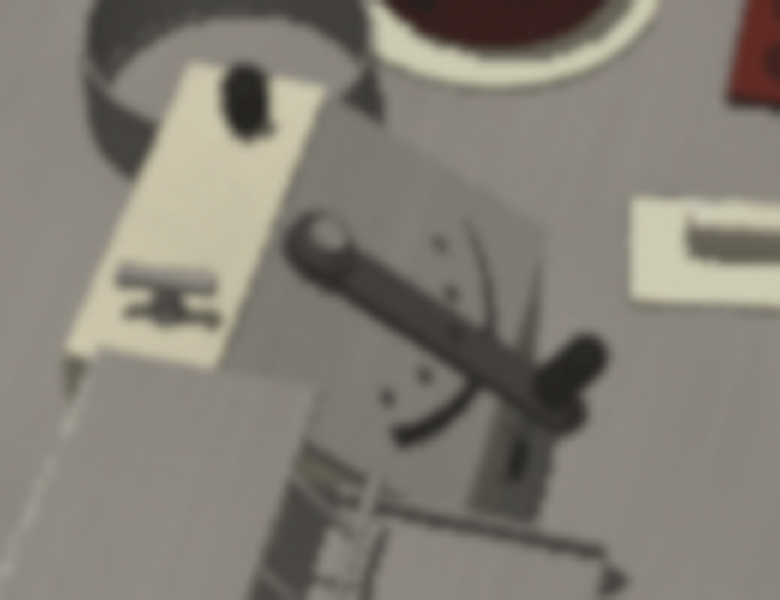

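The crops show the ledge corners, the four uncovered index holes, the hub and the eye clearly. In the top crop the second hole from the right is at (326,390) and the knob at (408,137). In the side crop that hole is at (452,292). I'll fit the sheeter pose to both views.

```bash
cat > fit.py <<'E'
from h import *
from scipy.optimize import least_squares
Rp=np.array([[np.cos(np.pi/6),0,-.5],[0,1,0],[.5,0,np.cos(np.pi/6)]])
def P(p): return Rp@np.array(p,float)+[0,0,.186]
def pol(rad,a,z): return P([-rad*np.cos(a),-rad*np.sin(a),z])
def W(q,s): c,n=np.cos(q[2]),np.sin(q[2]); return np.array([q[0]+c*s[0]-n*s[1],q[1]+n*s[0]+c*s[1],s[2]])
def proj(c,p):
    T=np.linalg.inv(c['pose']); x=T[:3,:3]@p+T[:3,3]; return np.array([c['fx']*x[0]/x[2]+c['cx'],c['fy']*x[1]/x[2]+c['cy']])
if __name__=='__main__':
    d=np.radians
    cor={'bl':(.089,.1,.2),'br':(.089,-.1,.2),'fr':(.019,-.1,.2),'fl':(.019,.1,.2)}
    F=[('top0',300,160,5,[('bl',60,75),('br',473,63),('fr',479,206),('fl',66,217),(-40,167,369),(-20,216,393),(20,326,390),(40,374,363),('hub',273,267),('eye',265,408)]),
       ('side0',265,170,6,[('br',190,63),('fr',327,92),('fl',215,370),('bl',65,350),(40,440,243),(20,452,292),(-20,426,376),(-40,388,397),('hub',330,236),('eye',456,332)])]
    cams={f[0]:np.load('pics/'+f[0]+'.png.npz') for f in F}
    cams={k:{a:v[a] for a in ('fx','fy','cx','cy','pose')} for k,v in cams.items()}
    def res(q,only=None):
        o=[]
        for n,u0,v0,k,pts in F:
            if only and n!=only: continue
            for a,u,v in pts:
                s=np.array(cor[a]) if a in cor else P([0,0,.021]) if a=='hub' else pol(.08,q[3],.009) if a=='eye' else pol(.08,d(a),0)
                o.append(proj(cams[n],W(q,s))-[u0+(u+.5)/k-.5,v0+(v+.5)/k-.5])
        return np.array(o).ravel()
    for only in ('top0','side0',None):
        z=least_squares(res,[.67,0,0,0],args=(only,),loss='soft_l1'); print(only,np.round(z.x,4))
    print(np.round(z.fun.reshape(-1,2),1).tolist() if 0 else np.round(res(z.x).reshape(-1,2),1).tolist())
    np.save('q.npy',z.x); q=z.x
    for nm,s in [('knobR',(.05,-.065,.233)),('hole4',pol(.08,d(20),0)),('grip',pol(.132,q[3],.031)),('gripgoal',pol(.132,.349,.031))]: print(nm,np.round(W(q,s),4),[np.round(proj(c,W(q,s)),1).tolist() for c in cams.values()])
E
python3 fit.py
```

```text
top0 [ 0.5806 -0.0189  0.0293 -0.0452]
side0 [ 0.5788 -0.0193  0.0303 -0.0282]
None [ 0.5798 -0.0191  0.0294 -0.0401]
[[0.2, -0.2], [-0.0, -0.0], [-0.1, -0.1], [-0.3, -0.1], [0.1, 0.6], [0.1, 0.6], [0.1, 0.6], [0.3, 0.6], [0.2, 0.7], [0.2, 0.6], [-0.4, -0.2], [-0.6, -1.0], [-1.3, 1.6], [-0.9, 0.1], [-0.0, 0.2], [-0.0, 0.2], [-0.2, -0.2], [-0.0, -0.0], [-0.3, -0.7], [-0.2, 0.3]]
knobR [ 0.6317 -0.0826  0.233 ] [[381.8, 185.9], [304.8, 181.7]]
hole4 [ 0.5156 -0.0483  0.1484] [[364.9, 238.2], [339.9, 218.5]]
grip [ 0.45   -0.0176  0.1469] [[352.6, 264.6], [359.1, 231.1]]
gripgoal [ 0.4583 -0.0678  0.1508] [[373.0, 261.2], [360.5, 217.3]]
```

```bash
cat > d.py <<'E'
from fit import *
q=np.load('q.npy')
def delta(p):  # world grasp point -> tool-axes shift
    s=r.read_state(); Rt=R.from_quat(s['eef_rot']).as_matrix()
    yaw=np.arctan2(Rt[1,0],Rt[0,0]); t=np.array(p)+[0,0,.003]-s['ee_pos']
    return np.round(Rt.T@t,4).tolist(),'turn',round(float(-(q[2]-yaw)),3)
E
python3 - <<'E'
from d import *
g=W(q,pol(.132,q[3],.040)); print(g, delta(g+[0,0,.08]))
E
```

```text
[ 0.44551055 -0.01771122  0.1546941 ] ([0.3899, -0.4084, 0.0066], 'turn', 0.437)
```

```bash
echo '[[[0.033, -0.034, 0, 0.04, 0.087], [0.065, -0.068, 0, 0.08, 0.087], [0.097, -0.102, 0, 0.12, 0.087], [0.13, -0.136, 0, 0.16, 0.087], [0.162, -0.17, 0, 0.2, 0.087], [0.195, -0.204, 0.003, 0.24, 0.087], [0.227, -0.238, 0.003, 0.28, 0.087], [0.26, -0.272, 0.003, 0.32, 0.087], [0.292, -0.306, 0.006, 0.36, 0.087], [0.325, -0.34, 0.006, 0.4, 0.087], [0.36, -0.377, 0.006, 0.437, 0.087], [0.39, -0.408, 0.006, 0.437, 0.087]]]' | python3 jog.py 5; echo '[[[0, 0, 0, 0, 0.06], [0, 0, 0, 0, 0.06], [0, 0, 0, 0, 0.06]]]' | python3 jog.py
python3 - <<'E'
from d import *
snap('wrist','w1.png')
g=W(q,pol(.132,q[3],.040)); print(delta(g)); print(r.read_state()['width'])
E
```

```text
time: 1.3
ee_pos: [0.446, -0.0158, 0.2386]
eef_rot: [1.0, 0.015, 0.0, 0.0]
ft_force: [1.9, 0.1, 0.3]
width: 0.0869
grip_force: 0.0
time: 1.6
ee_pos: [0.4456, -0.0193, 0.2383]
eef_rot: [1.0, 0.014, -0.0, 0.0]
ft_force: [-0.7, -1.0, 0.2]
width: 0.0707
grip_force: 0.0
([-0.0, -0.0018, 0.0806], 'turn', -0.002)
0.0668990898510906
```

View pics/w1.png

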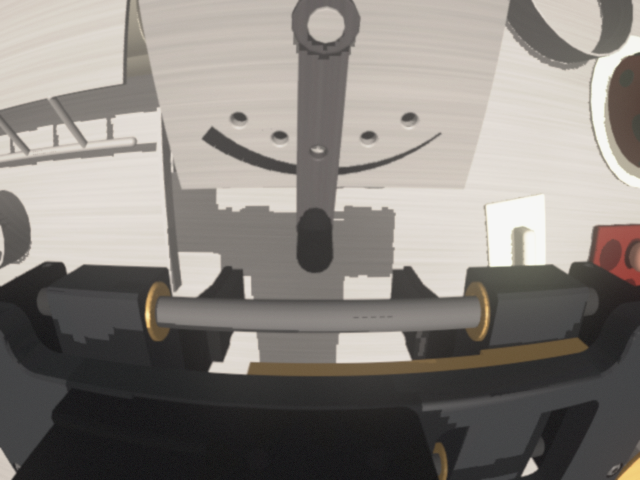

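The wrist view has the grip at about (315,240), centred between the fingers, so the fit holds. The next move is to descend and close.

```bash
echo '[[[0, -0.001, 0.03, 0, 0.06], [0, -0.002, 0.06, 0, 0.06], [0, -0.002, 0.08, 0, 0.06], [0, -0.002, 0.08, 0, 0.02], [0, -0.002, 0.08, 0, 0.02], [0, -0.002, 0.08, 0, 0.02], [0, -0.002, 0.08, 0, 0.02], [0, -0.002, 0.08, 0, 0.02]]]' | python3 jog.py 8
python3 - <<'E'
from d import *
for a in (q[3],.1,.2,.3,.349,.38): print(round(a,2),delta(W(q,pol(.132,a,.040))))
E
```

```text
time: 2.45
ee_pos: [0.4463, -0.0164, 0.1593]
eef_rot: [1.0, 0.015, 0.001, 0.0]
ft_force: [0.6, -0.3, 0.6]
width: 0.028
grip_force: 0.0
-0.04 ([-0.0009, 0.0013, 0.0016], 'turn', 0.0)
0.1 ([-0.0004, 0.0197, 0.0013], 'turn', 0.0)
0.2 ([0.0013, 0.0328, 0.0004], 'turn', 0.0)
0.3 ([0.0041, 0.0456, -0.0013], 'turn', 0.0)
0.35 ([0.0059, 0.0517, -0.0023], 'turn', 0.0)
0.38 ([0.0072, 0.0555, -0.003], 'turn', 0.0)
```

```bash
echo '[[[0, 0, 0, 0, 0.01], [0, 0, 0, 0, 0.01], [0, 0.01, 0, 0, 0.01], [0, 0.02, 0.001, 0, 0.01], [0.001, 0.033, 0, 0, 0.01], [0.004, 0.046, -0.001, 0, 0.01], [0.006, 0.052, -0.002, 0, 0.01], [0.006, 0.052, -0.002, 0, 0.01], [0.006, 0.052, -0.002, 0, 0.01]]]' | python3 jog.py
python3 - <<'E'
from d import *
for a in (.3,.349,.4): print(round(a,2),delta(W(q,pol(.132,a,.040))))
E
```

```text
time: 3.35
ee_pos: [0.4529, -0.0691, 0.1603]
eef_rot: [1.0, 0.014, -0.001, 0.001]
ft_force: [-3.8, -3.1, 3.3]
width: 0.0222
grip_force: 8.0
0.3 ([-0.0009, -0.0073, -0.0003], 'turn', -0.001)
0.35 ([0.0009, -0.0012, -0.0013], 'turn', -0.001)
0.4 ([0.0031, 0.0051, -0.0025], 'turn', -0.001)
```

```bash
echo '[[[0.006, -0.001, 0, 0, 0.06], [0.006, -0.001, 0, 0, 0.06], [0.006, -0.001, 0, 0, 0.06], [0.006, -0.001, 0, 0, 0.06], [0, -0.001, -0.04, 0, 0.06], [0, -0.001, -0.08, 0, 0.06], [0, -0.001, -0.1, 0, 0.06], [0, -0.001, -0.1, 0, 0.06]]]' | python3 jog.py
python3 - <<'E'
from d import *
c=snap('top','t2.png'); w=snap('wrist','w2.png')
a=cv2.resize(c['img'][160:280,300:410,::-1],None,fx=4.5,fy=4.5,interpolation=cv2.INTER_CUBIC)
b=cv2.resize(w['img'][0:300,170:470,::-1],None,fx=1.8,fy=1.8,interpolation=cv2.INTER_CUBIC)[:540,:]
cv2.imwrite('pics/c2.png',cv2.resize(b,None,fx=1,fy=1)); 
def wp(c,p):
    T=np.linalg.inv(c['pose']); x=T[:3,:3]@p+T[:3,3]; n=np.hypot(x[0],x[1]); t=np.arctan2(n,x[2]); return np.round([c['fx']*t*x[0]/n+c['cx'],c['fy']*t*x[1]/n+c['cy']],1)
for nm,p in [('hub',P([0,0,.021]))]+[(f'hole{k}',pol(.08,np.radians(k),0)) for k in(-40,-20,0,20,40)]+[('eye349',pol(.08,.349,.009)),('knobtop',(.05,-.065,.233)),('knobfoot',(.05,-.065,.2))]: print(nm,(wp(w,W(q,p))-[169.7,-.3+0])*1.8)
print(r.read_state()['width'])
E
```

```text
time: 4.15
ee_pos: [0.4548, -0.0671, 0.2636]
eef_rot: [1.0, 0.015, 0.003, 0.001]
ft_force: [1.0, -0.5, -0.7]
width: 0.0595
grip_force: 0.0
hub [117.54  97.74]
hole-40 [ 15.84 245.34]
hole-20 [ 80.82 272.7 ]
hole0 [151.2 280.8]
hole20 [221.76 268.92]
hole40 [286.2 236.7]
eye349 [220.32 281.88]
knobtop [ 344.52 -128.34]
knobfoot [333.18 -77.22]
0.05985552642741414
```

View pics/c2.png

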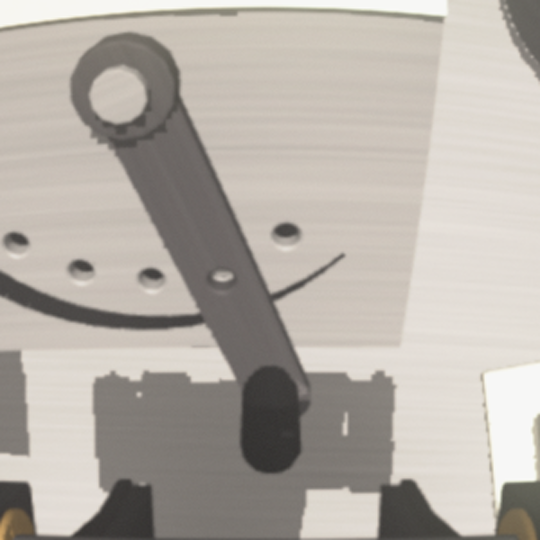

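The eye is at (222,277) and sits over hole 4. All deck features lie about 4 px uphill of the prediction, which means the deck is about 1.3 mm further in +x. Next comes the pin.

Run:
```python
from d import *
print(delta(W(q,(.05,-.065,.29))))
```

```text
([0.1778, 0.0208, -0.0325], 'turn', 0.0)
```

```bash
echo '[[[0, 0, -0.032, 0, 0.06], [0.04, 0.005, -0.032, 0, 0.06], [0.08, 0.01, -0.032, 0, 0.06], [0.12, 0.015, -0.032, 0, 0.06], [0.16, 0.02, -0.032, 0, 0.06], [0.177, 0.02, -0.032, 0, 0.06], [0.177, 0.02, -0.032, 0, 0.06], [0.177, 0.02, -0.032, 0, 0.06]]]' | python3 jog.py
python3 - <<'E'
from d import *
w=snap('wrist','w3.png'); 
def wp(c,p):
    T=np.linalg.inv(c['pose']); x=T[:3,:3]@p+T[:3,3]; n=np.hypot(x[0],x[1]); t=np.arctan2(n,x[2]); return np.round([c['fx']*t*x[0]/n+c['cx'],c['fy']*t*x[1]/n+c['cy']],1)
for nm,p in [('knobtop',(.05,-.065,.233)),('foot',(.05,-.065,.2)),('bl',(.089,.1,.2)),('br',(.089,-.1,.2)),('scrap',(.05,.065,.228))]: print(nm,wp(w,W(q,p)))
print(delta(W(q,(.05,-.065,.225))))
E
```

```text
time: 5.05
ee_pos: [0.6304, -0.0813, 0.2909]
eef_rot: [1.0, 0.015, -0.001, -0.0]
ft_force: [-0.5, 0.5, 0.4]
width: 0.0602
grip_force: 0.0
knobtop [320.5 261. ]
foot [320.1 244.2]
bl [ 89.6 190.4]
br [375.9 184.7]
scrap [116.9 255.5]
([0.0016, 0.0011, 0.0636], 'turn', 0.001)
```

View pics/w3.png

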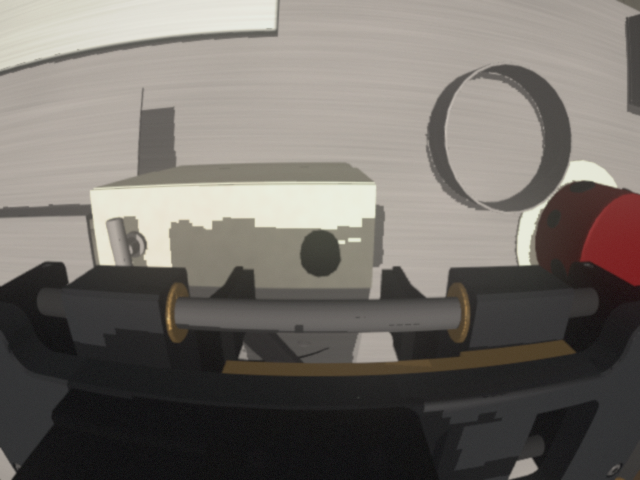

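The knob shows at (320,253), between its predicted top and foot points. The housing edges again read about 1.3 mm further in +x, so I'll shift q by that. Now to grasp.

```bash
python3 -c "
import numpy as np; q=np.load('q.npy'); q[0]+=.0013; np.save('q.npy',q)"
echo '[[[0.003, 0.001, 0.03, 0, 0.06], [0.003, 0.001, 0.06, 0, 0.06], [0.003, 0.001, 0.064, 0, 0.06], [0.003, 0.001, 0.064, 0, 0.01], [0.003, 0.001, 0.064, 0, 0.01], [0.003, 0.001, 0.064, 0, 0.01], [0.003, 0.001, 0.064, 0, 0.01], [0.003, 0.001, 0.064, 0, 0.01], [0.003, 0.001, 0.064, 0, 0.01], [0.003, 0.001, 0.064, 0, 0.01]]]' | python3 jog.py 15
python3 -c "
from d import *
print(delta(W(q,(.05,-.065,.225))))"
```

```text
time: 6.1
ee_pos: [0.6341, -0.0828, 0.229]
eef_rot: [1.0, 0.015, 0.0, 0.0]
ft_force: [-0.8, -0.4, 2.2]
width: 0.0232
grip_force: 15.0
([-0.0011, -0.0002, 0.001], 'turn', 0.0)
```

```bash
echo '[[[0, 0, -0.015, 0, 0.01], [0, 0, -0.03, 0, 0.01], [-0.001, 0, -0.033, 0, 0.01], [-0.001, 0, -0.033, 0, 0.01]]]' | python3 jog.py
echo '[[[0, 0, 0, 0, 0.01], [-0.005, 0, 0, 0, 0.01], [-0.01, 0, 0.001, 0, 0.01], [-0.015, 0, 0.002, 0, 0.01], [-0.02, 0, 0.003, 0, 0.01], [-0.025, 0, 0.005, 0, 0.01], [-0.03, 0, 0.007, 0, 0.01], [-0.033, 0, 0.008, 0, 0.01], [-0.033, 0, 0.008, 0, 0.01]]]' | python3 jog.py 6
python3 - <<'E'
from d import *
c=snap('side','s4.png')
s=r.read_state();p=proj(c,s['ee_pos']);print(p,s['ee_pos'])
u,v=int(p[0]),int(p[1])
cv2.imwrite('pics/s4c.png',cv2.resize(c['img'][v-50:v+50,u-60:u+60,::-1],None,fx=6,fy=6,interpolation=cv2.INTER_CUBIC))
E
```

```text
time: 6.5
ee_pos: [0.6333, -0.0827, 0.2628]
eef_rot: [1.0, 0.015, 0.001, 0.0]
ft_force: [-0.8, 0.1, -1.4]
width: 0.0234
grip_force: 15.0
time: 7.4
ee_pos: [0.5995, -0.0838, 0.2535]
eef_rot: [1.0, 0.015, -0.0, 0.0]
ft_force: [0.2, 0.2, -0.3]
width: 0.024
grip_force: 6.0
[315.39978367 178.1837644 ] [ 0.59975257 -0.08381498  0.25359847]
```

View pics/s4c.png

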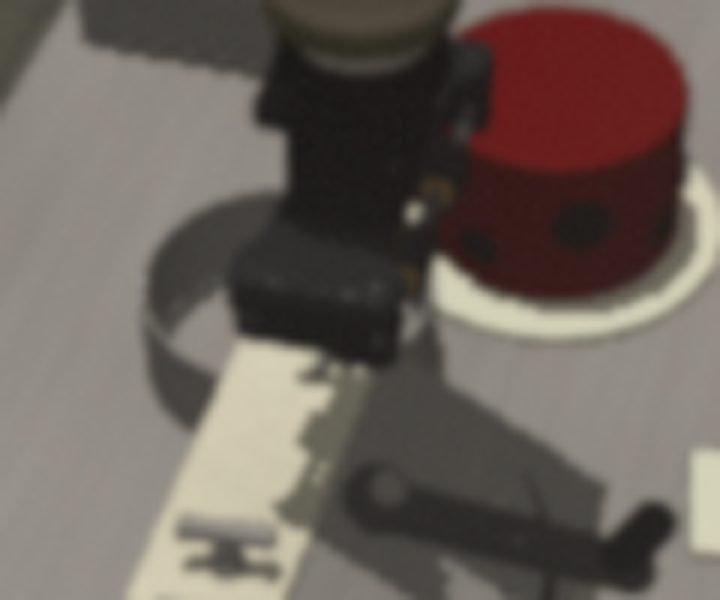

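The near finger hides the pin from the side, so I'll firm the grip, lift clear and use the wrist view.

```bash
echo '[[[0, 0, 0, 0, 0.01], [0, 0, 0, 0, 0.01], [0, 0, -0.015, 0, 0.01], [0, 0, -0.03, 0, 0.01], [0, 0, -0.03, 0, 0.01]]]' | python3 jog.py 20
python3 - <<'E'
from d import *
w=snap('wrist','w5.png'); s=r.read_state(); print(s['ee_pos'],s['width'])
def wp(p):
    c=w;T=np.linalg.inv(c['pose']); x=T[:3,:3]@p+T[:3,3]; n=np.hypot(x[0],x[1]); t=np.arctan2(n,x[2]); return np.round([c['fx']*t*x[0]/n+c['cx'],c['fy']*t*x[1]/n+c['cy']],1)
g=s['ee_pos']-[0,0,.003]
for h in (18,22,26):
  for a in (0,20,30,40):
    t=np.radians(a); dn=np.array([np.sin(t),0,-np.cos(t)])
    print(h,a,'shoulder',wp(g+dn*h*1e-3),'tip',wp(g+dn*(h+38)*1e-3))
cv2.imwrite('pics/w5c.png',cv2.resize(w['img'][180:300,240:400,::-1],None,fx=5,fy=5,interpolation=cv2.INTER_CUBIC))
E
```

```text
time: 7.95
ee_pos: [0.6012, -0.0835, 0.287]
eef_rot: [1.0, 0.015, 0.002, 0.0]
ft_force: [0.1, 0.1, -0.6]
width: 0.023
grip_force: 20.0
[ 0.60078194 -0.08356176  0.28550405] 0.023221072126973854
18 0 shoulder [318.4 289.2] tip [318.1 262.9]
18 20 shoulder [318.8 278. ] tip [319.2 232. ]
18 30 shoulder [319.  273.3] tip [319.7 217.8]
18 40 shoulder [319.1 269.5] tip [320.3 204.9]
22 0 shoulder [318.3 285.9] tip [318.1 260.7]
22 20 shoulder [318.8 272.4] tip [319.2 227.9]
22 30 shoulder [319.1 266.7] tip [319.8 212.8]
22 40 shoulder [319.3 261.9] tip [320.4 199. ]
26 0 shoulder [318.3 282.8] tip [318.1 258.5]
26 20 shoulder [318.9 267. ] tip [319.3 224. ]
26 30 shoulder [319.1 260.3] tip [319.9 208. ]
26 40 shoulder [319.4 254.6] tip [320.5 193.3]
```

View pics/w5c.png

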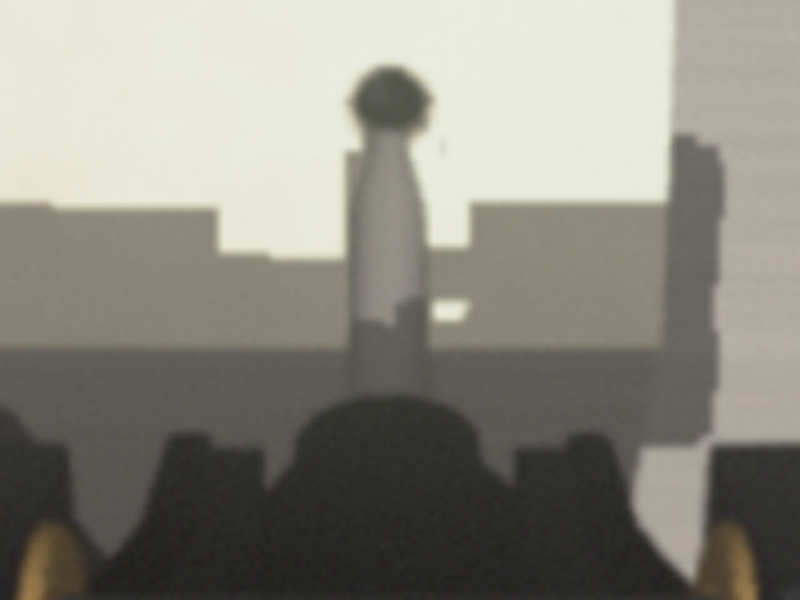

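The tip is at crop (388,130), full-image pixel (317.6,206), which means a tilt of about 31–33°. The tip is therefore about 34 mm ahead of the grasp point and 52 mm below it. I'll work out the approach.

Run:
```python
from d import *
off=W([0,0,q[2]],(.0337,.0005,-.052))
for z in (.03,.014,.009,0,-.029): print(z,delta(W(q,pol(.08,.349,z))-off))
```

```text
0.03 ([-0.1317, -0.0373, 0.0557], 'turn', 0.0)
0.014 ([-0.1238, -0.0373, 0.0696], 'turn', 0.0)
0.009 ([-0.1213, -0.0373, 0.0739], 'turn', 0.0)
0 ([-0.1168, -0.0373, 0.0817], 'turn', 0.0)
-0.029 ([-0.1024, -0.0373, 0.1069], 'turn', 0.0)
```

```bash
echo '[[[-0.035, -0.01, 0, 0, 0.01], [-0.07, -0.02, 0, 0, 0.01], [-0.105, -0.03, 0, 0, 0.01], [-0.131, -0.037, 0.01, 0, 0.01], [-0.131, -0.037, 0.03, 0, 0.01], [-0.131, -0.037, 0.056, 0, 0.01], [-0.131, -0.037, 0.056, 0, 0.01], [-0.131, -0.037, 0.056, 0, 0.01], [-0.131, -0.037, 0.056, 0, 0.01]]]' | python3 jog.py
python3 - <<'E'
from d import *
off=W([0,0,q[2]],(.0337,.0005,-.052))
for z in (.03,.014,-.029): print(z,delta(W(q,pol(.08,.349,z))-off))
w=snap('wrist','w6.png')
cv2.imwrite('pics/w6c.png',cv2.resize(w['img'][180:300,240:400,::-1],None,fx=5,fy=5,interpolation=cv2.INTER_CUBIC))
E
```

```text
time: 8.9
ee_pos: [0.4686, -0.0506, 0.2288]
eef_rot: [1.0, 0.015, 0.001, 0.0]
ft_force: [0.5, -0.0, -1.4]
width: 0.0232
grip_force: 20.0
0.03 ([-0.0004, -0.0004, -0.0006], 'turn', 0.0)
0.014 ([0.0076, -0.0004, 0.0133], 'turn', 0.0)
-0.029 ([0.029, -0.0004, 0.0505], 'turn', 0.0)
```

View pics/w6c.png

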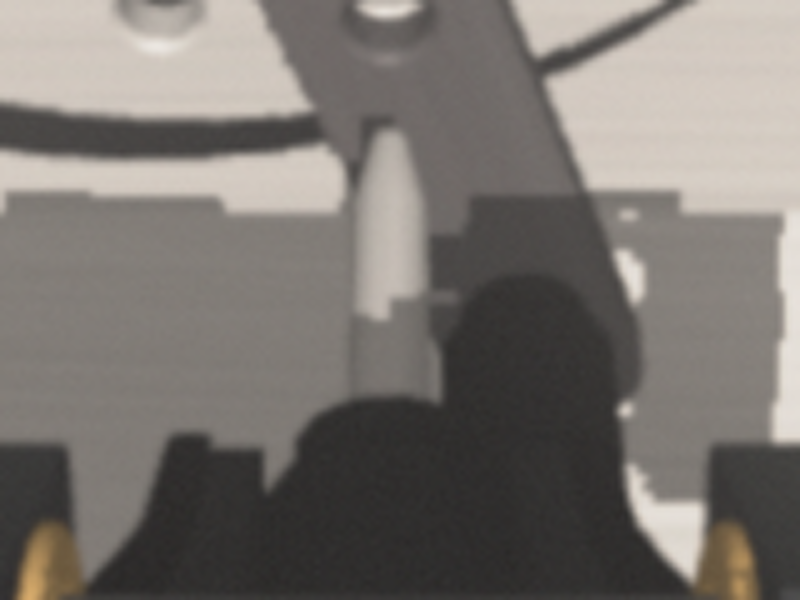

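The tip is at (388,128) and the eye at (390,20), so they line up laterally. I'll check the eye's predicted pixel numerically and then insert.

```bash
python3 - <<'E'
from d import *
c=np.load('pics/w6.png.npz'); T=np.linalg.inv(c['pose'])
def wp(p):
    x=T[:3,:3]@p+T[:3,3]; n=np.hypot(x[0],x[1]); t=np.arctan2(n,x[2]); u=np.array([c['fx']*t*x[0]/n+c['cx'],c['fy']*t*x[1]/n+c['cy']]); return (u-[239.6,179.6])*5
print('eye',wp(W(q,pol(.08,.349,.009))),'nb',wp(W(q,pol(.08,0,0))),'tip',wp(W(q,pol(.08,.349,.03))))
E
echo '[[[0.003, 0, 0.005, 0, 0.01], [0.006, 0, 0.01, 0, 0.01], [0.008, 0, 0.014, 0, 0.01], [0.01, 0, 0.018, 0, 0.01], [0.011, 0, 0.02, 0, 0.01], [0.011, 0, 0.02, 0, 0.01]]]' | python3 jog.py 12
python3 -c "
from d import *
s=r.read_state();print(s['ee_pos'],s['ft_force'],s['torque'],s['width'])"
```

```text
eye [385.40999628  15.88013428] nb [159.43848203   4.3016815 ] tip [385.17709943 134.67421313]
time: 9.55
ee_pos: [0.4791, -0.0502, 0.2073]
eef_rot: [1.0, 0.015, 0.0, -0.0]
ft_force: [-0.3, -1.1, 0.2]
width: 0.0238
grip_force: 12.0
[ 0.47911281 -0.05023678  0.20731344] [-0.30672985 -1.10651963  0.15559125] [ 0.06279566 -0.23812043 -0.04480143] 0.02376590715172783
```

```bash
echo '[[[0.001, 0, 0.002, 0, 0.01], [0.002, 0, 0.0035, 0, 0.01], [0.003, 0, 0.005, 0, 0.01], [0.004, 0, 0.007, 0, 0.01], [0.005, 0, 0.0087, 0, 0.01], [0.005, 0, 0.0087, 0, 0.01]]]' | python3 jog.py 10
python3 -c "
from d import *
s=r.read_state();print(s['ee_pos'],s['ft_force'],s['torque'],s['width'])"
```

```text
time: 10.15
ee_pos: [0.484, -0.0501, 0.1986]
eef_rot: [1.0, 0.015, 0.0, -0.0]
ft_force: [2.5, 0.2, -1.4]
width: 0.0235
grip_force: 10.0
[ 0.48404391 -0.05014881  0.19859532] [ 2.46810158  0.20823834 -1.42926594] [ 0.04013796 -0.51820991 -0.02232834] 0.023467594037557982
```

```bash
echo '[[[0.001, 0, 0.002, 0, 0.01], [0.002, 0, 0.0035, 0, 0.01], [0.003, 0, 0.005, 0, 0.01], [0.004, 0, 0.007, 0, 0.01], [0.005, 0, 0.0087, 0, 0.01], [0.006, 0, 0.0104, 0, 0.01], [0.006, 0, 0.0104, 0, 0.01]]]' | python3 jog.py
echo '[[[0.001, 0, 0.0017, 0, 0.01], [0.002, 0, 0.0035, 0, 0.01], [0.003, 0, 0.0052, 0, 0.01], [0.003, 0, 0.0052, 0, 0.01]]]' | python3 jog.py
```

```text
time: 10.85
ee_pos: [0.4894, -0.05, 0.1888]
eef_rot: [1.0, 0.015, -0.001, 0.0]
ft_force: [-5.5, 0.5, 11.1]
width: 0.0239
grip_force: 10.0
time: 11.25
ee_pos: [0.4925, -0.0498, 0.1837]
eef_rot: [1.0, 0.015, -0.001, 0.0]
ft_force: [-4.1, 0.8, 11.1]
width: 0.0234
grip_force: 10.0
```

Resistance is steady at about 11 N along the plate normal: either the pin is slipping in the fingers or it is catching. I'll compare wrist-image column profiles (knob, collar and stem edges) with the earlier image.

Run:
```python
from d import *
w=snap('wrist','w7.png')['img'].astype(int).sum(2)//3; o=np.load('pics/w6.png.npz')['img'].astype(int).sum(2)//3
print('v     old   new')
for v in range(196,300,2): print(v,o[v,316:320].mean().round(),w[v,316:320].mean().round(), '|',w[v,300:340:3].tolist())
```

```text
v     old   new
196 107.0 80.0 | [78, 78, 77, 78, 78, 80, 79, 78, 59, 101, 147, 146, 147, 146]
198 106.0 79.0 | [78, 75, 78, 78, 78, 79, 80, 79, 63, 71, 143, 146, 145, 146]
200 106.0 80.0 | [78, 77, 78, 79, 78, 80, 80, 80, 71, 60, 128, 144, 145, 144]
202 103.0 80.0 | [76, 77, 76, 76, 78, 78, 80, 80, 75, 58, 104, 146, 146, 145]
204 90.0 79.0 | [77, 76, 76, 78, 78, 77, 79, 78, 78, 62, 84, 146, 148, 147]
206 139.0 78.0 | [75, 77, 77, 77, 77, 77, 78, 80, 79, 68, 63, 141, 149, 149]
208 169.0 79.0 | [78, 77, 76, 78, 78, 77, 80, 80, 79, 74, 59, 121, 147, 148]
210 173.0 77.0 | [75, 77, 77, 77, 77, 77, 77, 79, 80, 78, 57, 89, 147, 147]
212 176.0 77.0 | [76, 75, 77, 76, 77, 76, 76, 78, 78, 78, 66, 65, 142, 149]
214 179.0 76.0 | [76, 77, 76, 76, 76, 76, 76, 79, 79, 79, 74, 62, 137, 149]
216 181.0 76.0 | [76, 75, 76, 76, 76, 75, 76, 77, 79, 78, 77, 61, 105, 149]
218 183.0 76.0 | [78, 76, 76, 76, 75, 76, 76, 77, 79, 78, 76, 62, 71, 145]
220 185.0 78.0 | [78, 77, 74, 76, 77, 76, 77, 77, 78, 79, 77, 69, 58, 134]
222 185.0 76.0 | [77, 77, 75, 74, 78, 77, 76, 76, 77, 81, 78, 77, 58, 109]
224 185.0 76
[... 2085 characters left out ...]
33, 32, 31, 31, 33, 33, 34, 33, 32, 39, 49]
282 46.0 30.0 | [34, 33, 31, 33, 29, 31, 30, 33, 33, 32, 31, 31, 38, 48]
284 45.0 31.0 | [29, 32, 30, 31, 32, 31, 31, 29, 32, 28, 33, 27, 39, 47]
286 46.0 32.0 | [33, 30, 29, 31, 31, 28, 32, 30, 29, 30, 31, 33, 37, 47]
288 44.0 33.0 | [29, 30, 32, 34, 32, 32, 32, 31, 34, 33, 31, 33, 33, 47]
290 45.0 32.0 | [29, 31, 33, 32, 32, 32, 33, 31, 31, 32, 31, 32, 33, 36]
292 45.0 30.0 | [32, 32, 32, 33, 32, 30, 29, 33, 34, 32, 32, 31, 32, 31]
294 46.0 32.0 | [31, 33, 32, 33, 30, 33, 31, 33, 35, 32, 30, 30, 32, 31]
296 46.0 31.0 | [28, 32, 32, 30, 28, 30, 31, 30, 34, 31, 31, 31, 29, 32]
298 47.0 32.0 | [33, 33, 31, 29, 32, 29, 31, 30, 35, 32, 33, 33, 33, 34]
```

Run:
```python
from d import *
def mk(f):
    c=np.load(f'pics/{f}.png.npz'); T=np.linalg.inv(c['pose'])
    def wp(p):
        x=T[:3,:3]@p+T[:3,3]; n=np.hypot(x[0],x[1]); t=np.arctan2(n,x[2]); return np.round([c['fx']*t*x[0]/n+c['cx'],c['fy']*t*x[1]/n+c['cy']],1)
    return wp
a=mk('w7'); print('eye',a(W(q,pol(.08,.349,.009))),'grip',a(W(q,pol(.132,.349,.053))))
def rim(wp,org,t,sh):  # collar's +x rim
    u=np.array([-np.sin(t),0,np.cos(t)]); e=np.array([np.cos(t),0,np.sin(t)])
    return wp(W(q,org+u*sh+.004*e)),wp(W(q,org+u*sh+.009*e))
for sh in (.02,.025,.03,.035,.038): print('shoulder above lever',sh,rim(a,pol(.08,.349,.009),np.pi/6,sh))
# old reference: shoulder 38 above tip, tip at .03 in plate
b=mk('w6')
for t in (28,30,32,34): print('old',t,rim(b,pol(.08,.349,.0295),np.radians(t),.038))
w=np.load('pics/w7.png.npz')['img'].astype(int).sum(2)//3
for v in (230,236,238,240,242): print(v,w[v,304:332].tolist())
```

```text
eye [316.7 245.1] grip [352.  374.2]
shoulder above lever 0.02 (array([316.6, 272.8]), array([316.6, 265.3]))
shoulder above lever 0.025 (array([316.6, 282.1]), array([316.6, 274.7]))
shoulder above lever 0.03 (array([316.6, 291.8]), array([316.6, 284.4]))
shoulder above lever 0.035 (array([316.6, 301.8]), array([316.6, 294.6]))
shoulder above lever 0.038 (array([316.6, 308. ]), array([316.6, 300.9]))
old 28 (array([316.5, 251.7]), array([316.5, 243.8]))
old 30 (array([316.5, 254. ]), array([316.5, 246.4]))
old 32 (array([316.5, 256.1]), array([316.5, 248.9]))
old 34 (array([316.5, 258.2]), array([316.5, 251.4]))
230 [79, 79, 78, 76, 76, 75, 75, 75, 77, 76, 76, 78, 76, 76, 75, 77, 75, 75, 77, 75, 79, 77, 76, 76, 78, 77, 79, 77]
236 [77, 77, 76, 78, 76, 78, 77, 77, 76, 74, 74, 76, 75, 75, 74, 75, 76, 77, 73, 76, 76, 77, 76, 76, 76, 75, 76, 78]
238 [74, 76, 77, 75, 77, 76, 76, 80, 86, 91, 95, 99, 100, 97, 96, 94, 90, 84, 80, 77, 75, 75, 76, 75, 77, 75, 76, 76]
240 [76, 73, 74, 72, 72, 77, 90, 105, 120, 129, 134, 137, 137, 140, 140, 136, 131, 123, 110, 96, 81, 73, 74, 74, 75, 76, 74, 75]
242 [67, 68, 62, 57, 59, 69, 81, 89, 91, 95, 97, 96, 100, 99, 100, 98, 96, 94, 91, 85, 73, 63, 62, 64, 66, 68, 69, 70]
```

The shoulder is about 20 mm above the lever, so the tip is about 9 mm deep and the full-diameter stem is catching at the plate hole's mouth. The knob slipped roughly 9 mm in the fingers. I'll release to relax the tilt, regrip higher, and push with a slight wiggle.

```bash
echo '[[[0, 0, 0, 0, 0.045], [0, 0, 0, 0, 0.045], [0, 0, 0, 0, 0.045], [-0.004, 0, -0.008, 0, 0.045], [-0.004, 0, -0.008, 0, 0.045], [-0.004, 0, -0.008, 0, 0.01], [-0.004, 0, -0.008, 0, 0.01], [-0.004, 0, -0.008, 0, 0.01], [-0.004, 0, -0.008, 0, 0.01], [-0.004, 0, -0.008, 0, 0.01]]]' | python3 jog.py 20
echo '[[[0.001, 0, 0.002, 0, 0.01], [0.002, 0, 0.0035, 0, 0.01], [0.003, 0, 0.005, 0, 0.01], [0.003, 0, 0.005, 0, 0.01]]]' | python3 jog.py
python3 - <<'E'
from d import *
w=snap('wrist','w8.png')['img'].astype(int).sum(2)//3
print([(v,int(w[v,316:320].mean())) for v in range(230,310,3)])
E
```

```text
time: 12.3
ee_pos: [0.4889, -0.0499, 0.1912]
eef_rot: [1.0, 0.015, -0.0, -0.0]
ft_force: [0.4, 0.3, -0.2]
width: 0.023
grip_force: 20.0
time: 12.7
ee_pos: [0.492, -0.0497, 0.1872]
eef_rot: [1.0, 0.015, 0.0, 0.0]
ft_force: [-5.3, 0.7, 11.9]
width: 0.0231
grip_force: 20.0
[(230, 75), (233, 75), (236, 127), (239, 142), (242, 140), (245, 88), (248, 87), (251, 86), (254, 85), (257, 84), (260, 36), (263, 31), (266, 33), (269, 31), (272, 33), (275, 31), (278, 30), (281, 32), (284, 32), (287, 31), (290, 31), (293, 31), (296, 31), (299, 38), (302, 61), (305, 74), (308, 83)]
```

```bash
cat > est.py <<'E'
from d import *
c=r.camera('wrist'); T=np.linalg.inv(c['pose']); w=c['img'].astype(int).sum(2)//3
def wp(p):
    x=T[:3,:3]@p+T[:3,3]; n=np.hypot(x[0],x[1]); t=np.arctan2(n,x[2]); return c['fy']*t*x[1]/n+c['cy']
col=w[:,315:320].mean(1); e=[v for v in range(236,300) if col[v]>55 and col[v+1]<=55]
u=np.array([-.5,0,.866]); 
print('edges',e,[(s,round(wp(W(q,pol(.08,.349,.009)+u*s*1e-3+.004*np.array([.866,0,.5])))+2)) for s in range(0,26,3)])
s=r.read_state(); g=np.array(s['ee_pos'])-[0,0,.003]; l=g-W(q,P([0,0,0])); print('grasp in plate',np.round(Rp.T@R.from_euler('z',-q[2]).apply(l),4),'hole4',np.round([-.08*np.cos(.349),-.08*np.sin(.349)],4))
E
python3 est.py
echo '[[[-0.002, 0, 0.001, 0, 0.01], [0, 0, 0.002, 0, 0.01], [0.002, 0, 0.002, 0, 0.01], [0.003, 0, 0.003, 0, 0.01], [0, 0, 0.004, 0, 0.01], [0.001, 0.001, 0.004, 0, 0.01], [0.001, -0.001, 0.004, 0, 0.01], [0.002, 0, 0.004, 0, 0.01]]]' | python3 jog.py
python3 est.py
```

```text
edges [258] [(0, 238), (3, 243), (6, 247), (9, 252), (12, 257), (15, 262), (18, 267), (21, 273), (24, 278)]
grasp in plate [-0.0788 -0.0281  0.0434] hole4 [-0.0752 -0.0274]
time: 13.6
ee_pos: [0.4949, -0.0494, 0.1836]
eef_rot: [1.0, 0.015, 0.001, 0.0]
ft_force: [-5.3, 4.2, 14.1]
width: 0.0233
grip_force: 20.0
edges [258] [(0, 246), (3, 251), (6, 256), (9, 261), (12, 266), (15, 271), (18, 276), (21, 282), (24, 287)]
grasp in plate [-0.0782 -0.0277  0.0388] hole4 [-0.0752 -0.0274]
```

The pin is going in: the shoulder is now about 7 mm above the lever. I'll keep pushing.

```bash
echo '[[[0.001, 0, 0.002, 0, 0.01], [0.003, 0, 0.003, 0, 0.01], [0.003, 0, 0.005, 0, 0.01], [0.004, 0, 0.006, 0, 0.01], [0.004, 0, 0.007, 0, 0.01], [0.004, 0, 0.007, 0, 0.01]]]' | python3 jog.py 25
python3 est.py
```

```text
time: 14.25
ee_pos: [0.499, -0.0491, 0.1787]
eef_rot: [1.0, 0.015, 0.001, 0.001]
ft_force: [-13.7, 2.2, 34.1]
width: 0.0232
grip_force: 25.0
edges [248, 260] [(0, 258), (3, 263), (6, 268), (9, 273), (12, 279), (15, 284), (18, 290), (21, 295), (24, 301)]
grasp in plate [-0.0771 -0.0276  0.0326] hole4 [-0.0752 -0.0274]
```

```bash
echo '[[[-0.001, 0, -0.002, 0, 0.01], [-0.001, 0, -0.002, 0, 0.06], [-0.001, 0, -0.002, 0, 0.06], [-0.001, 0, -0.002, 0, 0.06], [-0.001, 0, -0.002, 0, 0.06], [-0.015, 0, -0.027, 0, 0.06], [-0.03, 0, -0.052, 0, 0.06], [-0.04, 0, -0.08, 0, 0.06], [-0.04, 0, -0.08, 0, 0.06], [-0.04, 0, -0.08, 0, 0.06]]]' | python3 jog.py
python3 - <<'E'
from d import *
c=snap('wrist','w9.png'); T=np.linalg.inv(c['pose']); w=c['img'].astype(int).sum(2)//3
def wp(p):
    x=T[:3,:3]@p+T[:3,3]; n=np.hypot(x[0],x[1]); t=np.arctan2(n,x[2]); return np.round([c['fx']*t*x[0]/n+c['cx'],c['fy']*t*x[1]/n+c['cy']],1)
for z in (.009,.0255,.042): print(z,wp(W(q,pol(.08,.349,z))))
m=(w<40).astype(np.uint8); m[330:]=0
n,l,s,ct=cv2.connectedComponentsWithStats(m)
for k in range(1,n):
    if s[k,4]>80: print(s[k].tolist(),ct[k].round(1).tolist())
for f in ('side','top'): snap(f,f+'9.png')
for sh in (0,5,10): print('sh',sh,[proj({k:v for k,v in np.load(f'pics/{f}9.png.npz').items()},W(q,pol(.08,.349,.009+.0165+sh/1e3))).round(1).tolist() for f in ('side','top')])
for f,b in (('side',(326,350,195,225)),('top',(345,385,225,255))):
    g=np.load(f'pics/{f}9.png.npz')['img'].astype(int).sum(2)//3; print(f); 
    for v in range(b[2],b[3],2): print(v,g[v,b[0]:b[1]:2].tolist())
s=r.read_state(); print(s['ft_force'],s['width'])
E
```

```text
time: 15.3
ee_pos: [0.458, -0.0512, 0.2554]
eef_rot: [1.0, 0.015, 0.0, 0.0]
ft_force: [0.2, -0.0, -0.4]
width: 0.0598
grip_force: 0.0
0.009 [316.2 161.3]
0.0255 [316.2 176.4]
0.042 [316.1 193.3]
[0, 278, 69, 52, 1524] [29.6, 307.4]
[567, 294, 73, 36, 965] [600.4, 316.5]
sh 0 [[343.9, 213.9], [365.8, 242.0]]
sh 5 [[344.8, 213.1], [365.9, 242.9]]
sh 10 [[345.7, 212.2], [366.1, 243.7]]
side
195 [122, 122, 123, 123, 126, 132, 134, 132, 79, 34, 37, 36]
197 [123, 123, 123, 123, 124, 125, 128, 129, 75, 33, 32, 32]
199 [122, 123, 123, 123, 125, 125, 123, 124, 87, 39, 36, 32]
201 [123, 124, 123, 124, 126, 124, 122, 122, 86, 36, 34, 32]
203 [123, 123, 123, 125, 125, 123, 123, 122, 110, 87, 74, 59]
205 [123, 122, 124, 125, 126, 123, 123, 123, 121, 120, 120, 118]
207 [122, 122, 124, 125, 126, 123, 123, 123, 110, 119, 122, 122]
209 [97, 109, 119, 125, 125, 116, 106, 121, 116, 108, 114, 107]
211 [65, 70, 77, 93, 106, 109, 94, 118, 117, 83, 57, 48]
213 [63, 63, 64, 62, 67, 72, 79, 95, 79, 45, 37, 38]
215 [61, 62, 63, 63, 63, 63, 62, 58, 41, 35, 34, 36]
217 [50, 53, 57, 60, 61, 63, 63, 53, 36, 35, 3
[... 1045 characters left out ...]
59, 109, 163, 155, 120, 164, 165, 165, 164, 165, 164]
243 [70, 70, 67, 33, 19, 29, 63, 119, 161, 159, 109, 163, 156, 123, 169, 169, 170, 169, 168, 169]
245 [66, 67, 57, 24, 20, 30, 65, 119, 161, 159, 109, 163, 156, 128, 170, 171, 170, 171, 170, 170]
247 [70, 70, 46, 20, 21, 30, 64, 118, 162, 159, 109, 163, 156, 132, 167, 168, 168, 167, 168, 168]
249 [71, 55, 27, 20, 20, 29, 64, 123, 162, 159, 110, 163, 156, 133, 163, 162, 163, 162, 163, 163]
251 [71, 49, 26, 20, 21, 31, 66, 126, 162, 159, 109, 163, 156, 130, 156, 156, 157, 157, 157, 157]
253 [68, 38, 26, 18, 21, 32, 63, 116, 162, 159, 108, 163, 157, 127, 151, 151, 152, 151, 152, 152]
[ 0.04981823  0.81924639 -0.39466968] 0.060425369828651355
```

Run:
```python
from d import *
w=np.load('pics/w9.png.npz')['img'].astype(int).sum(2)//3
for v in range(136,226,4): print(v,w[v,290:346:3].tolist())
```

```text
136 [104, 105, 106, 107, 108, 106, 106, 104, 107, 105, 109, 108, 98, 184, 198, 197, 198, 199, 186]
140 [107, 104, 108, 105, 109, 107, 106, 105, 105, 105, 106, 109, 106, 116, 200, 201, 203, 203, 200]
144 [105, 105, 108, 106, 106, 109, 106, 106, 106, 103, 105, 107, 107, 96, 176, 198, 199, 199, 199]
148 [106, 106, 104, 107, 105, 108, 108, 106, 106, 104, 106, 107, 108, 107, 112, 194, 195, 195, 195]
152 [108, 107, 106, 106, 108, 105, 108, 107, 106, 106, 105, 106, 109, 108, 98, 170, 196, 196, 196]
156 [157, 106, 106, 105, 106, 105, 106, 97, 103, 98, 97, 105, 107, 108, 106, 112, 199, 200, 199]
160 [196, 115, 106, 107, 106, 84, 63, 63, 65, 66, 67, 66, 91, 108, 108, 99, 179, 200, 200]
164 [197, 187, 110, 105, 80, 62, 66, 66, 66, 67, 67, 67, 65, 94, 109, 106, 101, 193, 196]
168 [194, 193, 143, 72, 63, 63, 64, 64, 66, 66, 67, 65, 66, 65, 93, 108, 101, 166, 192]
172 [196, 196, 158, 62, 64, 62, 65, 65, 64, 66, 65, 64, 62, 63, 65, 107, 107, 86, 72]
176 [196, 196, 150, 60, 61, 65, 64, 65, 64, 65, 64, 64, 63, 62, 63, 104, 109, 103, 154]
180 [188, 181, 117, 62, 64, 62, 65, 65, 64, 64, 65, 63, 63, 62,
[... 304 characters left out ...]
2, 64, 64, 64, 63, 63, 63, 63, 65, 64, 64, 66, 100, 106, 108, 108]
200 [217, 216, 111, 64, 61, 62, 62, 61, 62, 63, 60, 62, 62, 61, 60, 100, 105, 105, 109]
204 [218, 219, 194, 65, 62, 61, 62, 62, 62, 61, 61, 61, 59, 60, 83, 105, 106, 104, 107]
208 [220, 220, 220, 205, 84, 60, 60, 58, 60, 59, 60, 60, 60, 87, 104, 105, 106, 106, 107]
212 [131, 131, 129, 129, 125, 123, 89, 68, 64, 65, 66, 85, 102, 104, 95, 75, 66, 65, 71]
216 [125, 124, 124, 124, 125, 124, 123, 123, 122, 122, 109, 104, 101, 80, 56, 58, 60, 61, 60]
220 [123, 126, 124, 124, 123, 123, 123, 124, 125, 124, 121, 102, 91, 58, 59, 61, 61, 59, 63]
224 [123, 124, 123, 124, 122, 122, 122, 122, 122, 122, 122, 94, 55, 57, 60, 60, 59, 58, 60]
```

Run:
```python
from d import *
c=np.load('pics/w9.png.npz'); T=np.linalg.inv(c['pose']); w=c['img'].astype(int).sum(2)//3
def wp(p):
    x=T[:3,:3]@p+T[:3,3]; n=np.hypot(x[0],x[1]); t=np.arctan2(n,x[2]); return np.round([c['fx']*t*x[0]/n+c['cx'],c['fy']*t*x[1]/n+c['cy']],1)
th=np.linspace(0,6.28,40)
for sh in (0,3,6,9):
  e=pol(.08,.349,.009); up=P([0,0,1])-P([0,0,0])
  def ring(rad,h): return np.array([wp(W(q,e+up*(h+sh)*1e-3+Rp@[rad*np.cos(t),rad*np.sin(t),0])) for t in th])
  print(sh,'collar top v',ring(.009,0)[:,1].min(),'wide12@20',ring(.012,20)[:,0].min(),ring(.012,20)[:,0].max(),'v max @20,28:',ring(.012,20)[:,1].max(),ring(.010,28)[:,1].max(),ring(.006,33)[:,1].max())
for k in (-20,0,40):
  p=wp(W(q,pol(.08,np.radians(k),0))); u,v=p.astype(int); print(k,p)
  for y in range(v-10,v+11,2): print(y,w[y,u-12:u+13:2].tolist())
```

```text
0 collar top v 149.5 wide12@20 296.2 336.1 v max @20,28: 195.3 201.1 201.3
3 collar top v 152.0 wide12@20 296.0 336.3 v max @20,28: 198.3 204.3 204.7
6 collar top v 154.6 wide12@20 295.8 336.5 v max @20,28: 201.5 207.6 208.1
9 collar top v 157.3 wide12@20 295.5 336.7 v max @20,28: 204.7 211.0 211.5
-20 [234.7 155.2]
145 [202, 202, 201, 201, 201, 202, 201, 201, 203, 201, 201, 203, 200]
147 [202, 201, 200, 200, 200, 199, 199, 198, 198, 198, 197, 198, 198]
149 [198, 197, 197, 198, 189, 172, 165, 176, 189, 196, 196, 197, 197]
151 [198, 197, 195, 177, 130, 91, 82, 92, 120, 167, 194, 196, 197]
153 [198, 197, 188, 135, 98, 77, 72, 71, 72, 99, 176, 198, 198]
155 [198, 200, 183, 126, 118, 124, 94, 80, 82, 93, 156, 199, 202]
157 [203, 204, 193, 153, 142, 156, 161, 155, 156, 159, 165, 198, 203]
159 [202, 203, 204, 188, 161, 165, 173, 176, 174, 169, 183, 199, 201]
161 [200, 200, 201, 204, 205, 193, 188, 187, 185, 199, 203, 201, 201]
163 [201, 201, 201, 202, 207, 220, 226, 221, 216, 208, 202, 199, 200]
165 [199, 199, 199, 197, 199, 202, 206, 204, 201, 199, 198, 198, 198]
0 [275.5 160.2]
150 [195,
[... 821 characters left out ...]
 199, 198, 198]
128 [195, 195, 196, 196, 196, 194, 194, 194, 195, 195, 195, 196, 196]
130 [197, 198, 197, 195, 180, 160, 140, 144, 158, 185, 198, 199, 198]
132 [201, 200, 197, 160, 106, 83, 75, 76, 85, 125, 183, 201, 201]
134 [200, 199, 179, 109, 73, 71, 71, 73, 73, 93, 145, 195, 201]
136 [199, 196, 167, 120, 82, 74, 75, 80, 97, 110, 131, 191, 199]
138 [201, 198, 175, 154, 145, 133, 132, 139, 151, 139, 150, 191, 200]
140 [203, 200, 196, 172, 169, 176, 177, 172, 163, 159, 183, 198, 201]
142 [199, 199, 202, 203, 191, 182, 170, 180, 185, 199, 197, 201, 201]
144 [199, 199, 199, 204, 216, 220, 219, 222, 215, 206, 200, 200, 199]
146 [198, 199, 197, 198, 200, 207, 210, 206, 203, 198, 199, 198, 200]
```

The hole predictions match to within about 0.5 px, but the knob edges (157 to 213) put the shoulder about 9 mm above the lever. The pin is not home yet, so I'll regrip centred on the hole's axis with more force and push again.

Run:
```python
from d import *
for z in (.065,.042): print(delta(W(q,pol(.08,.349,z))))
```

```text
([0.0269, -0.0008, 0.0464], 'turn', 0.0)
([0.0384, -0.0008, 0.0663], 'turn', 0.0)
```

```bash
echo '[[[0.014, -0.001, 0.024, 0, 0.06], [0.027, -0.001, 0.046, 0, 0.06], [0.038, -0.001, 0.066, 0, 0.06], [0.038, -0.001, 0.066, 0, 0.01], [0.038, -0.001, 0.066, 0, 0.01], [0.038, -0.001, 0.066, 0, 0.01], [0.038, -0.001, 0.066, 0, 0.01], [0.038, -0.001, 0.066, 0, 0.01], [0.038, -0.001, 0.066, 0, 0.01]]]' | python3 jog.py 40
python3 est.py
echo '[[[0.001, 0, 0.0017, 0, 0.01], [0.002, 0, 0.0035, 0, 0.01], [0.0025, 0, 0.0043, 0, 0.01]]]' | python3 jog.py
echo '[[[0.0005, 0, 0.001, 0, 0.01], [0.001, 0, 0.0017, 0, 0.01], [0.0015, 0, 0.0026, 0, 0.01]]]' | python3 jog.py
python3 est.py
```

```text
time: 16.35
ee_pos: [0.496, -0.0489, 0.1898]
eef_rot: [1.0, 0.015, 0.0, 0.0]
ft_force: [-0.4, -0.1, 1.9]
width: 0.0224
grip_force: 40.0
edges [245] [(0, 245), (3, 249), (6, 254), (9, 259), (12, 264), (15, 269), (18, 274), (21, 279), (24, 284)]
grasp in plate [-0.0741 -0.0273  0.0437] hole4 [-0.0752 -0.0274]
time: 16.7
ee_pos: [0.4978, -0.0489, 0.1889]
eef_rot: [1.0, 0.015, -0.001, 0.001]
ft_force: [-25.0, -0.8, 50.0]
width: 0.0225
grip_force: 40.1
time: 17.0
ee_pos: [0.5002, -0.0488, 0.1877]
eef_rot: [1.0, 0.015, 0.001, 0.002]
ft_force: [-26.8, 0.4, 57.1]
width: 0.0226
grip_force: 40.2
edges [245] [(0, 255), (3, 259), (6, 264), (9, 269), (12, 274), (15, 279), (18, 284), (21, 290), (24, 295)]
grasp in plate [-0.0713 -0.0274  0.0396] hole4 [-0.0752 -0.0274]
```

```bash
echo '[[[-0.004, 0, -0.005, 0, 0.01], [-0.004, 0, -0.005, 0, 0.01]]]' | python3 jog.py
python3 - <<'E'
from d import *
c=snap('wrist','wA.png'); T=np.linalg.inv(c['pose']); w=c['img'].astype(int).sum(2)//3
def wp(p):
    x=T[:3,:3]@p+T[:3,3]; n=np.hypot(x[0],x[1]); t=np.arctan2(n,x[2]); return np.round([c['fx']*t*x[0]/n+c['cx'],c['fy']*t*x[1]/n+c['cy']],1)
e=pol(.08,.349,.009);up=Rp[:,2]
for sh in (0,3,6,9,12): print(sh,'stem rim',wp(W(q,e+up*sh*1e-3+.004*Rp[:,0])),'collar rim',wp(W(q,e+up*sh*1e-3+.009*Rp[:,0])))
for v in range(206,272,2): print(v,w[v,294:342:3].tolist())
E
```

```text
time: 17.25
ee_pos: [0.4976, -0.0488, 0.1895]
eef_rot: [1.0, 0.015, 0.003, 0.001]
ft_force: [3.7, 0.0, 8.1]
width: 0.0225
grip_force: 40.0
0 stem rim [318.4 246.4] collar rim [318.4 239.1]
3 stem rim [318.4 250.9] collar rim [318.5 243.7]
6 stem rim [318.5 255.6] collar rim [318.5 248.4]
9 stem rim [318.5 260.4] collar rim [318.5 253.2]
12 stem rim [318.5 265.3] collar rim [318.5 258.1]
206 [77, 76, 74, 75, 77, 75, 76, 78, 78, 78, 63, 68, 142, 145, 147, 146]
208 [76, 76, 76, 78, 75, 76, 76, 79, 77, 78, 70, 58, 128, 144, 144, 145]
210 [78, 75, 77, 75, 74, 76, 76, 77, 79, 79, 76, 58, 108, 142, 143, 144]
212 [78, 75, 76, 75, 75, 76, 76, 76, 78, 79, 77, 62, 83, 145, 145, 144]
214 [79, 77, 75, 76, 76, 77, 77, 76, 77, 77, 78, 68, 62, 139, 147, 146]
216 [77, 77, 73, 76, 75, 76, 76, 76, 79, 78, 77, 75, 57, 117, 146, 147]
218 [77, 76, 74, 75, 76, 76, 75, 76, 77, 78, 78, 76, 58, 88, 145, 143]
220 [77, 77, 76, 77, 76, 75, 76, 76, 75, 77, 80, 76, 66, 71, 146, 146]
222 [75, 78, 76, 73, 74, 75, 74, 76, 77, 76, 78, 77, 74, 60, 134, 148]
224 [75, 76, 78, 75, 75, 74, 76, 74, 76, 76, 78, 78, 75, 59, 1
[... 898 characters left out ...]
0, 50, 51]
252 [49, 48, 48, 47, 42, 37, 38, 35, 36, 36, 42, 36, 47, 50, 50, 51]
254 [50, 47, 48, 43, 32, 33, 34, 35, 32, 35, 37, 35, 39, 48, 51, 53]
256 [50, 48, 48, 32, 35, 33, 36, 35, 33, 34, 34, 36, 35, 46, 65, 67]
258 [47, 48, 38, 33, 30, 30, 33, 34, 30, 32, 35, 31, 36, 39, 71, 74]
260 [51, 48, 34, 31, 33, 34, 34, 33, 34, 33, 33, 32, 31, 33, 53, 54]
262 [62, 47, 34, 30, 31, 34, 33, 34, 33, 31, 36, 31, 33, 34, 47, 50]
264 [75, 45, 32, 31, 32, 34, 30, 31, 32, 33, 34, 35, 32, 32, 38, 48]
266 [77, 39, 32, 31, 32, 31, 32, 31, 29, 31, 34, 31, 34, 34, 32, 40]
268 [45, 33, 30, 33, 29, 33, 34, 29, 30, 31, 33, 34, 32, 33, 33, 35]
270 [29, 30, 31, 32, 31, 31, 30, 34, 34, 31, 30, 31, 30, 30, 30, 32]
```

The profile puts the collar rim at v≈251.5, so the shoulder is about 8 mm up. At 56 N of axial push it is wedged by tilt, because the tight grip clamps the angle. I'll release, regrip lightly so the pin can align itself, and push with a rocking motion.

```bash
cat > est.py <<'E'
from d import *
c=r.camera('wrist'); T=np.linalg.inv(c['pose']); w=c['img'].astype(int).sum(2)//3
def wp(p):
    x=T[:3,:3]@p+T[:3,3]; n=np.hypot(x[0],x[1]); t=np.arctan2(n,x[2]); return c['fy']*t*x[1]/n+c['cy']
e=pol(.08,.349,.009); S=np.arange(0,26.)
pr=[wp(W(q,e+Rp[:,2]*s*1e-3+.009*Rp[:,0])) for s in S]
col=w[:,315:320].mean(1); k=[v for v in range(225,300) if col[v]>44 and col[v+1]<=44]
print('sh',[(v,round(float(np.interp(v+.5,pr,S)),1)) for v in k])
s=r.read_state(); g=np.array(s['ee_pos'])-[0,0,.003]; l=g-W(q,P([0,0,0])); print('grasp in plate',np.round(Rp.T@R.from_euler('z',-q[2]).apply(l),4))
E
python3 est.py
echo '[[[0, 0, 0, 0, 0.04], [0, 0, 0, 0, 0.04], [-0.001, 0, -0.001, 0, 0.04], [-0.001, 0, -0.001, 0, 0.01], [-0.001, 0, -0.001, 0, 0.01], [-0.001, 0, -0.001, 0, 0.01], [-0.001, 0, -0.001, 0, 0.01]]]' | python3 jog.py 10
python3 est.py
echo '[[[0.002, 0, 0.001, 0, 0.01], [-0.002, 0, 0.002, 0, 0.01], [-0.001, 0, 0.003, 0, 0.01], [0.004, 0, 0.004, 0, 0.01], [0, 0, 0.005, 0, 0.01], [0.002, 0, 0.006, 0, 0.01], [0.004, 0, 0.007, 0, 0.01], [0.004, 0, 0.007, 0, 0.01]]]' | python3 jog.py
python3 est.py
```

```text
sh [(251, 7.7)]
grasp in plate [-0.0729 -0.0273  0.0422]
time: 18.05
ee_pos: [0.4949, -0.0488, 0.1883]
eef_rot: [1.0, 0.015, -0.0, 0.0]
ft_force: [-0.1, 0.8, -0.3]
width: 0.0235
grip_force: 10.0
sh [(245, 7.4)]
grasp in plate [-0.0758 -0.0272  0.0429]
time: 18.9
ee_pos: [0.499, -0.0489, 0.1822]
eef_rot: [1.0, 0.015, -0.0, 0.0]
ft_force: [-4.4, -0.3, 11.4]
width: 0.0235
grip_force: 10.0
sh [(255, 5.6)]
grasp in plate [-0.0752 -0.0274  0.0356]
```

```bash
echo '[[[-0.003, 0, 0.001, 0, 0.01], [-0.004, 0, 0.002, 0, 0.01], [-0.001, 0, 0.002, 0, 0.01], [0.004, 0, 0.002, 0, 0.01], [0.006, 0, 0.003, 0, 0.01], [0.002, 0, 0.003, 0, 0.01], [-0.002, 0, 0.004, 0, 0.01], [0.001, 0.002, 0.004, 0, 0.01], [0.001, -0.002, 0.004, 0, 0.01], [0.002, 0, 0.004, 0, 0.01]]]' | python3 jog.py 16
python3 est.py
```

```text
time: 19.95
ee_pos: [0.5001, -0.0485, 0.1781]
eef_rot: [1.0, 0.015, -0.001, 0.0]
ft_force: [-11.9, 4.0, 17.5]
width: 0.0235
grip_force: 16.0
sh [(262, 6.6)]
grasp in plate [-0.0763 -0.0271  0.0315]
```

```bash
echo '[[[0, 0, 0, 0, 0.04], [0, 0, 0, 0, 0.04], [-0.004, 0, -0.01, 0, 0.04], [-0.004, 0, -0.01, 0, 0.04], [-0.004, 0, -0.01, 0, 0.01], [-0.004, 0, -0.01, 0, 0.01], [-0.004, 0, -0.01, 0, 0.01], [-0.004, 0, -0.01, 0, 0.01], [-0.004, 0, -0.01, 0, 0.01]]]' | python3 jog.py 30
python3 est.py
echo '[[[0, 0, 0.002, 0, 0.01], [0, 0, 0.004, 0, 0.01], [0.001, 0, 0.004, 0, 0.01]]]' | python3 jog.py
python3 est.py
echo '[[[0, 0, 0.001, 0, 0.01], [0.002, 0, 0.002, 0, 0.01], [0.002, 0, 0.002, 0, 0.01]]]' | python3 jog.py
python3 est.py
```

```text
time: 20.9
ee_pos: [0.4969, -0.0487, 0.1872]
eef_rot: [1.0, 0.015, -0.0, -0.0]
ft_force: [-1.0, 1.1, 0.1]
width: 0.0228
grip_force: 30.0
sh [(249, 6.9)]
grasp in plate [-0.0746 -0.0272  0.0411]
time: 21.25
ee_pos: [0.4978, -0.0487, 0.1864]
eef_rot: [1.0, 0.015, -0.0, 0.001]
ft_force: [-20.2, 0.5, 38.0]
width: 0.0229
grip_force: 30.1
sh [(249, 5.3)]
grasp in plate [-0.0743 -0.0271  0.0399]
time: 21.6
ee_pos: [0.5003, -0.0485, 0.185]
eef_rot: [1.0, 0.015, 0.001, 0.001]
ft_force: [-18.3, 1.7, 40.0]
width: 0.0234
grip_force: 30.0
sh [(253, 4.0)]
grasp in plate [-0.0727 -0.027   0.0374]
```

It is advancing now (shoulder height 6.9, then 5.3, then 4.0 mm). I'll continue with a firmer grip.

```bash
echo '[[[0, 0, 0.002, 0, 0.01], [0.001, 0, 0.003, 0, 0.01], [0.001, 0, 0.004, 0, 0.01]]]' | python3 jog.py 50
python3 est.py
echo '[[[0.001, 0, 0.001, 0, 0.01], [-0.001, 0, 0.001, 0, 0.01], [-0.003, 0, 0.001, 0, 0.01], [-0.001, 0, 0.001, 0, 0.01]]]' | python3 jog.py
python3 est.py
```

```text
time: 21.95
ee_pos: [0.5015, -0.0484, 0.1839]
eef_rot: [1.0, 0.015, 0.001, 0.002]
ft_force: [-30.9, 2.3, 71.6]
width: 0.0225
grip_force: 50.1
sh [(255, 3.2)]
grasp in plate [-0.0722 -0.0271  0.0358]
time: 22.4
ee_pos: [0.5023, -0.0485, 0.183]
eef_rot: [1.0, 0.015, 0.004, 0.002]
ft_force: [-25.8, 1.8, 63.8]
width: 0.0224
grip_force: 50.0
sh [(259, 4.0)]
grasp in plate [-0.072  -0.0271  0.0347]
```

```bash
echo '[[[0, 0, -0.003, 0, 0.01], [0, 0, -0.005, 0, 0.01]]]' | python3 jog.py
echo '[[[0, 0, 0, 0, 0.06], [0, 0, 0, 0, 0.06], [0, 0, 0, 0, 0.06], [0, 0, 0, 0, 0.06], [-0.013, 0, -0.022, 0, 0.06], [-0.026, 0, -0.045, 0, 0.06], [-0.04, 0, -0.068, 0, 0.06], [-0.04, 0, -0.068, 0, 0.06]]]' | python3 jog.py
cat > sil.py <<'E'
from d import *
c=snap('wrist','wB.png'); T=np.linalg.inv(c['pose']); w=c['img'].astype(int).sum(2)//3
def wp(p):
    x=T[:3,:3]@p+T[:3,3]; n=np.hypot(x[0],x[1]); t=np.arctan2(n,x[2]); return np.round([c['fx']*t*x[0]/n+c['cx'],c['fy']*t*x[1]/n+c['cy']],1)
e=pol(.08,.349,.009);th=np.linspace(0,6.28,40)
for sh in (0,3,6,9):
    f=lambda rad,h:np.array([wp(W(q,e+Rp@[rad*np.cos(t),rad*np.sin(t),(h+sh)*1e-3])) for t in th])
    print(sh,'collar top',f(.009,0)[:,1].min(),'end',f(.01,28)[:,1].max(),f(.006,33)[:,1].max())
u=int(wp(W(q,e))[0]); col=w[:,u-2:u+3].mean(1); k=[v for v in range(110,260) if abs(col[v+1]-col[v-1])>12]; print(u,[(v,int(col[v])) for v in k])
print(r.read_state()['ft_force'])
E
python3 sil.py
```

```text
time: 22.65
ee_pos: [0.5018, -0.0486, 0.1839]
eef_rot: [1.0, 0.015, 0.003, 0.001]
ft_force: [3.1, 0.0, 3.4]
width: 0.0228
grip_force: 50.0
time: 23.45
ee_pos: [0.4601, -0.05, 0.252]
eef_rot: [1.0, 0.015, 0.002, 0.001]
ft_force: [-0.6, 0.1, 0.1]
width: 0.0595
grip_force: 0.0
0 collar top 153.5 end 205.9 206.3
3 collar top 156.1 end 209.2 209.7
6 collar top 158.7 end 212.6 213.2
9 collar top 161.5 end 216.1 216.8
317 [(110, 137), (112, 126), (113, 119), (159, 98), (160, 82), (161, 69), (215, 62), (216, 78), (217, 99), (218, 113)]
[ 0.8595935  -0.95659793 -0.64520681]
```

The readings conflict. I'll calibrate the knob's silhouette model on w3, where the pin was surely seated on the ledge, and apply it to the current picture.

Run:
```python
from d import *
th=np.linspace(0,6.28,60)
def setup(f):
    c=np.load(f'pics/{f}.png.npz'); T=np.linalg.inv(c['pose']); w=c['img'].astype(int).sum(2)//3
    def wp(p):
        x=T[:3,:3]@p+T[:3,3]; n=np.hypot(x[0],x[1]); t=np.arctan2(n,x[2]); return np.array([c['fx']*t*x[0]/n+c['cx'],c['fy']*t*x[1]/n+c['cy']])
    return w,wp
def ext(wp,o,A,prof):
    v=np.array([wp(W(q,o+A@[rr*np.cos(t),rr*np.sin(t),h]))[1] for rr,h in prof for t in th]); return v.min().round(1),v.max().round(1)
col9=[(.009,0)]; cyl=[(.009,0),(.012,.008),(.012,.033)]; dome=[(.009,0),(.012,.012),(.012,.02)]+[(.012*np.cos(a),.021+.012*np.sin(a)) for a in np.linspace(0,1.5,8)]
w,wp=setup('w3'); o=np.array((.05,-.065,.2))
for n,p in (('collar',col9),('cyl',cyl),('dome',dome)): print('w3',n,ext(wp,o,np.eye(3),p))
u=int(wp(W(q,o))[0]); col=w[:,u-2:u+3].mean(1); print([(v,int(col[v])) for v in list(range(224,238))+list(range(270,284))]); print([int(x) for x in w[250,290:350:2]])
for f in ('w9','wB'):
    w,wp=setup(f)
    for sh in (0,3,6,9): print(f,sh,[ext(wp,pol(.08,.349,.009+sh/1e3),Rp,p) for p in (col9,cyl,dome)])
```

```text
w3 collar (np.float64(228.8), np.float64(255.4))
w3 cyl (np.float64(227.3), np.float64(278.6))
w3 dome (np.float64(228.8), np.float64(272.4))
[(224, 228), (225, 228), (226, 228), (227, 222), (228, 189), (229, 137), (230, 94), (231, 73), (232, 68), (233, 68), (234, 68), (235, 67), (236, 67), (237, 66), (270, 52), (271, 53), (272, 52), (273, 52), (274, 52), (275, 59), (276, 85), (277, 111), (278, 124), (279, 127), (280, 127), (281, 126), (282, 127), (283, 127)]
[132, 130, 132, 131, 130, 102, 61, 59, 61, 62, 60, 62, 63, 64, 65, 62, 63, 62, 63, 62, 62, 61, 63, 64, 68, 114, 133, 134, 134, 133]
w9 0 [(np.float64(149.5), np.float64(172.7)), (np.float64(149.5), np.float64(209.1)), (np.float64(149.5), np.float64(200.8))]
w9 3 [(np.float64(152.0), np.float64(175.3)), (np.float64(152.0), np.float64(212.4)), (np.float64(152.0), np.float64(204.0))]
w9 6 [(np.float64(154.6), np.float64(178.1)), (np.float64(154.6), np.float64(215.8)), (np.float64(154.6), np.float64(207.3))]
w9 9 [(np.float64(157.3), np.float64(180.8)), (np.float64(157.3), np.float64(219.3)), (np.float64(157.3), np.float64(210.7))]
wB 0 [(np.float64(153.5), np.float64(176.8)), (np.float64(153.5), np.float64(214.1)), (np.float64(153.5), np.float64(205.6))]
wB 3 [(np.float64(156.1), np.float64(179.6)), (np.float64(156.1), np.float64(217.5)), (np.float64(156.1), np.float64(209.0))]
wB 6 [(np.float64(158.7), np.float64(182.4)), (np.float64(158.7), np.float64(221.0)), (np.float64(158.7), np.float64(212.4))]
wB 9 [(np.float64(161.5), np.float64(185.2)), (np.float64(161.5), np.float64(224.6)), (np.float64(161.5), np.float64(215.8))]
```

The calibrated model puts the shoulder 4–6 mm up, so the pin is still wedged a bit short. I'll push on the knob's top with the closed fingertips' uphill edge, along the pin axis, so the pin can align freely.

Run:
```python
from d import *
for z in (.062,.05,.046,.042): print(z,delta(W(q,pol(.08,.349,z)+[-.0095,0,.019])))
```

```text
0.062 ([0.0162, -0.0002, 0.0263], 'turn', -0.0)
0.05 ([0.0221, -0.0002, 0.0368], 'turn', -0.0)
0.046 ([0.0241, -0.0002, 0.0402], 'turn', -0.0)
0.042 ([0.0261, -0.0002, 0.0437], 'turn', -0.0)
```

```bash
echo '[[[0, 0, 0, 0, 0.0], [0, 0, 0, 0, 0.0], [0, 0, 0, 0, 0.0], [0, 0, 0, 0, 0.0], [0, 0, 0, 0, 0.0], [0.008, 0, 0.013, 0, 0], [0.016, 0, 0.026, 0, 0], [0.019, 0, 0.032, 0, 0], [0.019, 0, 0.032, 0, 0]]]' | python3 jog.py 10
echo '[[[0.0015, 0, 0.0025, 0, 0], [0.0025, 0, 0.004, 0, 0], [0.0025, 0, 0.004, 0, 0]]]' | python3 jog.py
echo '[[[0.001, 0, 0.002, 0, 0], [0.0015, 0, 0.0025, 0, 0], [0.0015, 0, 0.0025, 0, 0]]]' | python3 jog.py
```

```text
time: 24.4
ee_pos: [0.4786, -0.0492, 0.2165]
eef_rot: [1.0, 0.015, -0.001, -0.0]
ft_force: [0.0, 0.5, -0.3]
width: 0.0021
grip_force: 0.0
time: 24.7
ee_pos: [0.4815, -0.0493, 0.2135]
eef_rot: [1.0, 0.015, 0.0, 0.0]
ft_force: [0.1, -0.5, 0.2]
width: 0.0005
grip_force: 0.0
time: 25.0
ee_pos: [0.4829, -0.0492, 0.2108]
eef_rot: [1.0, 0.015, 0.0, 0.0]
ft_force: [-0.0, 1.0, 0.1]
width: 0.0004
grip_force: 0.0
```

```bash
cat > edge.py <<'E'
from d import *
s=r.read_state(); Eg=np.array(s['ee_pos'])+R.from_euler('z',q[2]).apply([.0095,0,-.022]); print('edge in plate mm',np.round(1e3*Rp.T@R.from_euler('z',-q[2]).apply(Eg-W(q,P([0,0,0]))),1),np.round(s['ft_force'],1))
E
python3 edge.py
for i in 1; do :; done
echo '[[[0.0005, 0, 0.0009, 0, 0], [0.001, 0, 0.0017, 0, 0], [0.001, 0, 0.0017, 0, 0]]]' | python3 jog.py | grep ft; python3 edge.py
echo '[[[0.0005, 0, 0.0009, 0, 0], [0.001, 0, 0.0017, 0, 0], [0.001, 0, 0.0017, 0, 0]]]' | python3 jog.py | grep ft; python3 edge.py
echo '[[[0.0005, 0, 0.0009, 0, 0], [0.001, 0, 0.0017, 0, 0], [0.001, 0, 0.0017, 0, 0]]]' | python3 jog.py | grep ft; python3 edge.py
```

```text
edge in plate mm [-76.2 -27.3  47.2] [-0.   1.   0.1]
ft_force: [0.1, 0.2, -0.2]
edge in plate mm [-76.2 -27.2  45.2] [ 0.1  0.2 -0.2]
ft_force: [-1.1, 0.9, 0.2]
edge in plate mm [-76.1 -27.3  43.3] [-1.1  0.9  0.2]
ft_force: [-3.4, -0.2, 10.7]
edge in plate mm [-75.1 -27.3  42.1] [-3.4 -0.2 10.7]
```

Contact comes at 42–43 mm above the plate, and a home pin's top is at 42 mm. One firmer press to confirm it is seated, then I back off.

```bash
echo '[[[0.0005, 0, 0.001, 0, 0], [0.001, 0, 0.002, 0, 0], [0.001, 0, 0.003, 0, 0], [0.001, 0, 0.003, 0, 0]]]' | python3 jog.py; python3 edge.py
echo '[[[-0.01, 0, -0.02, 0, 0], [-0.03, 0, -0.05, 0, 0], [-0.04, 0, -0.08, 0, 0], [-0.04, 0, -0.08, 0, 0], [-0.04, 0, -0.08, 0, 0], [-0.04, 0, -0.08, 0, 0]]]' | python3 jog.py; python3 sil.py
```

```text
time: 26.3
ee_pos: [0.4877, -0.0492, 0.2063]
eef_rot: [1.0, 0.015, 0.001, 0.001]
ft_force: [-14.9, -0.6, 33.7]
width: 0.0002
grip_force: 17.3
edge in plate mm [-74.3 -27.4  40.9] [-14.9  -0.6  33.7]
time: 26.9
ee_pos: [0.4467, -0.0503, 0.2818]
eef_rot: [1.0, 0.015, -0.001, -0.0]
ft_force: [0.8, -0.5, -0.3]
width: 0.0007
grip_force: 0.0
0 collar top 131.8 end 177.3 176.9
3 collar top 133.9 end 180.0 179.6
6 collar top 136.1 end 182.7 182.5
9 collar top 138.3 end 185.5 185.3
318 [(137, 95), (138, 81), (139, 69), (187, 69), (188, 86), (189, 104), (198, 145), (201, 142), (204, 129)]
[-0.5848316  -1.10265549  0.08120499]
```

Touch says home, the image is ambiguous. I'll calibrate the touch by feeling the lever's bare top (known to be 9 mm) with the same fingertip edge.

Run:
```python
from d import *
for z in (.05,.02,.013,.009): print(z,delta(W(q,pol(.037,.349,z)+[-.0095,0,.019])))
```

```text
0.05 ([0.0708, -0.0145, 0.0476], 'turn', 0.001)
0.02 ([0.0859, -0.0144, 0.0736], 'turn', 0.001)
0.013 ([0.0894, -0.0144, 0.0796], 'turn', 0.001)
0.009 ([0.0914, -0.0144, 0.0831], 'turn', 0.001)
```

```bash
echo '[[[0.035, -0.007, 0, 0, 0], [0.071, -0.014, 0.005, 0, 0], [0.071, -0.0145, 0.045, 0, 0], [0.08, -0.0145, 0.063, 0, 0], [0.086, -0.0145, 0.073, 0, 0], [0.088, -0.0145, 0.077, 0, 0], [0.088, -0.0145, 0.077, 0, 0], [0.088, -0.0145, 0.077, 0, 0]]]' | python3 jog.py|grep ft; python3 edge.py
echo '[[[0.0005, 0, 0.0009, 0, 0], [0.001, 0, 0.0017, 0, 0], [0.001, 0, 0.0017, 0, 0]]]' | python3 jog.py | grep ft; python3 edge.py
echo '[[[0.0005, 0, 0.0009, 0, 0], [0.001, 0, 0.0017, 0, 0], [0.001, 0, 0.0017, 0, 0]]]' | python3 jog.py | grep ft; python3 edge.py
echo '[[[0.0005, 0, 0.0009, 0, 0], [0.001, 0, 0.0017, 0, 0], [0.001, 0, 0.0017, 0, 0]]]' | python3 jog.py | grep ft; python3 edge.py
```

```text
ft_force: [-0.5, 0.6, 0.4]
edge in plate mm [-33.  -12.7  17.5] [-0.5  0.6  0.4]
ft_force: [-0.3, 0.0, -0.0]
edge in plate mm [-33.5 -12.8  15.1] [-0.3  0.  -0. ]
ft_force: [-0.0, -0.3, -0.3]
edge in plate mm [-33.7 -12.7  12.8] [-0.  -0.3 -0.3]
ft_force: [-0.6, -0.3, 0.2]
edge in plate mm [-33.7 -12.8  10.8] [-0.6 -0.3  0.2]
```

```bash
echo '[[[0.0005, 0, 0.0009, 0, 0], [0.0005, 0, 0.0009, 0, 0], [0.0005, 0, 0.0009, 0, 0]]]' | python3 jog.py | grep ft; python3 edge.py
echo '[[[0.0005, 0, 0.0009, 0, 0], [0.0005, 0, 0.0009, 0, 0], [0.0005, 0, 0.0009, 0, 0]]]' | python3 jog.py | grep ft; python3 edge.py
echo '[[[0.0005, 0, 0.0009, 0, 0], [0.0005, 0, 0.0009, 0, 0], [0.0005, 0, 0.0009, 0, 0]]]' | python3 jog.py | grep ft; python3 edge.py
echo '[[[0.0005, 0, 0.0009, 0, 0], [0.0005, 0, 0.0009, 0, 0], [0.0005, 0, 0.0009, 0, 0]]]' | python3 jog.py | grep ft; python3 edge.py
```

```text
ft_force: [-1.4, 0.3, 2.6]
edge in plate mm [-33.6 -12.7  10. ] [-1.4  0.3  2.6]
ft_force: [-5.5, 0.1, 8.9]
edge in plate mm [-33.6 -12.7   9.5] [-5.5  0.1  8.9]
ft_force: [-11.5, -0.8, 17.3]
edge in plate mm [-33.6 -12.7   9.2] [-11.5  -0.8  17.3]
ft_force: [-16.5, -0.9, 24.6]
edge in plate mm [-33.6 -12.7   8.9] [-16.5  -0.9  24.6]
```

The bare lever reads 10 mm against a true 9, so the knob top's 42–43 reading means about 41.5–42 mm, and the pin is fully home. I'll retreat and hand in.

```bash
echo '[[[-0.005, 0, -0.01, 0, 0], [-0.015, 0, -0.03, 0, 0], [-0.02, 0, -0.07, 0, 0], [-0.03, 0, -0.1, 0, 0], [-0.03, 0, -0.1, 0, 0], [-0.03, 0, -0.1, 0, 0], [-0.03, 0, -0.1, 0, 0], [-0.03, 0, -0.1, 0, 0]]]' | python3 jog.py; python3 -c "
from bench import r
print(r.close_job())"
```

```text
time: 30.65
ee_pos: [0.5091, -0.0339, 0.2959]
eef_rot: [1.0, 0.015, -0.001, -0.0]
ft_force: [-0.2, 0.0, 0.3]
width: 0.0006
grip_force: 0.0
the job is handed in; nothing more can be done
None
```

I handed the job in at about 30.7 s of the 54 s: the lever is set at hole 4, a fingertip touch check put the locking pin fully home (the camera reading was ambiguous), the gripper is clear, and no verdict came back.

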